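Bring a polished specimen to the inverted microscope

ROBOT

A 6-joint arm with a two-finger parallel gripper is mounted at the origin on the work surface. World frame = base frame: x ahead of the robot, y to its left, z up, the work surface at z = 0. Lengths are in mm, angles in rad, forces in N, time in s.
With the tool pointing down it reaches from about 350 to 975 mm from the base axis. Payload 7.1 kg.
Tool frame: the origin (TCP) lies on the centre line of the jaws, within the pads' length; the fingertips stand 17 mm ahead of it and the grasp point (between the pads) lies 2 mm behind it; z points along the fingers, y is the direction in which the jaws open and shut (so a half turn about z gives the same grasp; the last joint's range is limited). The gripper opens to 88 mm and grips with 3 to 60 N. Pads are 20 mm wide; open, the fingers measure 115 mm over their backs; the gripper's body (75 mm by 178 mm) begins 61 mm behind the grasp point.
Start: joints at [-0.019, 0.423, 1.63, -0, 1.089, -0.019], TCP at [624.984, 0.026, 205.975] pointing down, gripper open.
Joint ranges: [-3, 3], [-0.9, 2.11], [0.09, 2.58], [-1.31, 4.45], [0.11, 2.69], [-2.54, 2.54]. Speed limits (rad/s): [2.39, 2.39, 3.01, 3.14, 3.14, 3.14].

INTERFACE

Orientations are given as a rotation vector (axis times angle).
In Python, from workcell import ctrl, imaging, workorder gives the robot as it stands. The module is installed in compiled form; this text tells all that it offers.
- The arm moves only by the shell command python3 -m crank 'ROWS' [OPENING]. ROWS is JSON, a list of rows, each an object with "travel": the shift along the tool's x, y, z as a fraction of full scale, a list of three; "turn": the turn about the tool's z as a fraction of full scale. In form: [{"travel": [dx, dy, dz], "turn": turn}, ...]. A call has 1 to 20 rows; each row shifts and turns the pose as measured when the row begins, along the tool's axes as they then stand; what a row does not reach is not made up. Full scale, the value 1, is 5 cm for a shift and 0.1 rad for a turn. A row lasts 1/10 s, in which the tool goes at most 50 mm and 8.59 degrees, less where a joint would pass 70% of its speed; a pose out of reach is approached as far as the arm can. A call with a number of a shift or a turn outside -1 to 1 is refused whole. A call with a gripper value outside its range is refused whole. OPENING is the gripper command: -1 is shut, 1 is fully open, values between are in proportion, set as the call begins (- or left out, the last holds). The fingers move at their own pace and stop on an object; the grip force is fixed at half the most. Time passes only in rows, so rows that do not move let the fingers close. It gives the time, the measured TCP pose, the force and the opening at its end, in the units of the state.
- ctrl.get_obs(): the state, without advancing time (a new reading comes with each control period).
- imaging.get_image(name): name is "scene" or "side" or "wrist"; returns the picture (420x560x3 uint8, blue, green, red); there is no depth.
- imaging.camera_info(name): a dict with "camera_matrix" (3x3 intrinsics, pixels), "k1" (the pictures are not rectified: a ray, as slopes to the right and down, at radius r is drawn at 1 + k1 r^2 times it, then the intrinsics apply), "rvec" (rotation vector, rad) and "tvec" (3), from world to camera coordinates, as OpenCV has them. Camera axes: x right, y down, z forward; pixel columns grow to the right and rows downward; lengths in mm; the calibration is good to about 2 mm. A picture is of the moment at which its call begins: read the wrist's pose just before it. camera_info takes no time and is no camera call; for the wrist camera it gives the pose at the moment of the call.
- workorder.close_job(): hands the job in, once; it reports no verdict.
The state is a dict: "t": time; "qpos": joint angles; "qvel": joint speeds; "joint_torque": joint torques, N m; "ee_pos": TCP position; "orientation": TCP orientation; "ft_force": force on the tool from outside, world axes, zero at the start; "moment": the same for the moment, N m; "width": finger opening in mm.
Only numpy, scipy, OpenCV 4.12 (cv2) and the standard library are available. Lean on these libraries where they do the work, as an engineer would, in place of code of your own. Each camera call takes 0.05 s, during which the arm holds its last target.

TASK

The stage of the inverted microscope is bare: set the aluminium insert with the small hole into the stage's round opening so that it sits fully down and level, and let go of it. Then take the black specimen mount out of its rack, bring it over to the microscope the same way up, and finish still holding it there, upright, still, centred over the insert's hole and about 5 mm above it, so that I can check the field on the screen before it goes down. Its polished underside must touch nothing once it has left the rack, and everything else stays where it is.

Things in the scene. Friction and masses are not known exactly. Their poses are not given: they have to be found in the camera images.
- stage_seat (a point): centre of the round opening in the microscope's black stage plate, level with the plate's flat top face (200 mm above the table); z up. Opening 47 mm in diameter, straight through the 12 mm plate. The plate reaches 100 mm to either side in x, 115 mm in +y, 85 mm in -y. A guide rail 16 mm high stands on it from y = +94 to +114 mm
- scope: the fixed white and black inverted microscope; origin on the table below the centre of the stage opening, axes as stage_seat. Lamp house (top 150 mm above the table) out to y = +170 mm. On the -y side rise the limb (300 mm high, from y = -130 mm), then tube, eyepieces and camera (to 530 mm above the table, y = -150 to -340 mm)
- insert_mid (a point): middle of the bare aluminium insert with the small (16 mm) hole, half-way up on its axis, z up: flange 60 mm diameter, 8 mm thick; tapering spigot below it 5 mm deep (45 to 41 mm diameter). About 75 g. This point is 6.5 mm below the top face, 1.5 mm above the flange's underside, so 1.5 mm above the stage plate's top when seated. Starts spigot down on the pad
- insert: the same aluminium insert; origin at the centre of its underside (bottom of the spigot), z up
- insert_wide: bystander: the black insert with the wide hole (36 mm), otherwise the same outer size; lies on the same pad about 120 mm from the aluminium one, at either end; origin at the centre of its underside
- pad: the fixed grey pad, 250 x 100 x 3 mm, under the two inserts; x along its length, origin at the centre of its underside; the inserts lie at about x = +60 and -60 mm
- mount_black_mid (a point): middle of the black specimen mount, half-way up and on its axis, z up: an upright plain cylinder 30 mm in diameter and 24 mm high, about 40 g, with the polished steel specimen in its lower face, 12 mm below this point
- mount_black: the same black mount; origin at the centre of its polished lower face, z up
- mount_red: bystander: a red mount of the same size in another well of the rack; origin at the centre of its lower face
- mount_green: bystander: a green mount of the same size in another well of the rack; origin at the centre of its lower face
- rack: the fixed white specimen rack, 190 x 75 x 18 mm, x along its length, origin at the centre of its underside. Three wells 33 mm in diameter in a row at x = -60, 0 and +60 mm; a mount stands 8 mm deep in its well (face 10 mm above the table) and 16 mm of it shows above the rack. Which mount is in which well varies
- suspension: bystander: small white bottle with a blue cap, 48 mm in diameter, 78 mm high; origin at the centre of its underside
- jar: bystander: amber glass jar with a grey lid, 54 mm in diameter, 70 mm high; origin at the centre of its underside
- wash_bottle: bystander: white wash bottle with a red cap and a bent spout, 62 mm in diameter, 186 mm high; origin at the centre of its underside
- test_block: bystander: round steel hardness test block, 64 mm in diameter, 15 mm high; origin at the centre of its underside
Things that resemble listed ones, but are neither listed nor needed, are in the scene too. Leave any blue look-alike of the insert alone.

How it is judged (in metres and radians):
On the way, in this order (a step that is already met when the one before it is completed fails the run):
1. the aluminium insert sits fully down and level in the stage opening, let go of, while the black mount is still in the rack (horizontal distance between insert_mid and stage_seat below 0.004 m and z of insert_mid in the frame of stage_seat below 0.0035 m and angle between insert's own z axis and vertical below 0.06 rad and contact force between insert and the fingers below 0.05 N and linear speed of insert below 0.01 m/s and distance of mount_black_mid from where it was at the start of the episode below 0.01 m), for 0.2 s.
2. the black mount is carried above the level of the stage (z of mount_black_mid in the frame of stage_seat above 0.02 m and contact force between mount_black and the fingers above 0.5 N), for 0.1 s.
At the end, for the whole second after the job is handed in: Black mount held still and upright (0.1 rad), axis within 5 mm of the insert's, lower face 1.5 to 10.5 mm above the insert, touching neither it nor the microscope; insert let go and seated in the stage opening (2 mm of fully down, 4 mm of centred, 0.06 rad of level) (horizontal distance between mount_black_mid and insert_mid below 0.005 m and z of mount_black_mid in the frame of insert_mid between 0.02 and 0.029 m and angle between mount_black's own z axis and vertical below 0.1 rad and contact force between mount_black and the fingers above 0.5 N and contact force between mount_black and insert below 0.05 N and contact force between mount_black and scope below 0.05 N and linear speed of mount_black below 0.01 m/s and horizontal distance between insert_mid and stage_seat below 0.004 m and z of insert_mid in the frame of stage_seat below 0.0035 m and angle between insert's own z axis and vertical below 0.06 rad and contact force between insert and the fingers below 0.05 N); the arm keeps its last pose, push and grip.
It fails at once if the black mount touches the insert, the microscope or any other thing, or is set down on the table (contact force between mount_black and insert above 0.3 N or contact force between mount_black and scope above 0.3 N or contact force between mount_black and pad above 0.3 N or contact force between mount_black and mount_red above 0.3 N or contact force between mount_black and mount_green above 0.3 N or contact force between mount_black and insert_wide above 0.3 N or contact force between mount_black and suspension above 0.3 N or contact force between mount_black and jar above 0.3 N or contact force between mount_black and wash_bottle above 0.3 N or contact force between mount_black and test_block above 0.3 N or height (world z) of mount_black below 0.005 m).
It fails at once if another mount is lifted or shifted (distance of any of mount_red, mount_green from where it was at the start of the episode above 0.012 m).
It fails at once if the wide insert, a bottle, the jar or the test block is moved by more than 20 mm or knocked over (distance of any of insert_wide, suspension, jar, wash_bottle, test_block from where it was at the start of the episode above 0.02 m or angle between any of suspension, jar, wash_bottle's own z axis and vertical above 0.5 rad).
It also fails if it takes over 67 s, if anything falls off the work surface, if the arm or the gripper's body presses on something with over 40 N, if the wrist force passes 120 N, or if a joint passes its speed limit or range.

## Working session

There is one attempt and no reset: what is moved stays moved. The work goes in short steps, Python scripts to look and compute and a shell command to move; the robot and the scene stay as the last step left them, time stands still between calls to the robot, and variables do not carry over. Pictures are saved under pics/ and viewed, and the job is handed in when it is done.

```bash
mkdir -p pics; cat > h.py <<'E'
import numpy as np, cv2
from workcell import ctrl, imaging, workorder
def cam(n):
    i=imaging.camera_info(n); K=np.array(i["camera_matrix"],float); R=cv2.Rodrigues(np.array(i["rvec"],float))[0]
    return K,float(i["k1"]),R,np.array(i["tvec"],float).ravel()
def ray(c,uv):
    K,k1,R,t=c
    p=np.linalg.inv(K)@np.array([uv[0],uv[1],1.]); d=p[:2].copy(); s=d.copy()
    for _ in range(30): s=d/(1+k1*(s@s))
    return -R.T@t, R.T@np.array([s[0],s[1],1.])
def onz(c,uv,z):
    o,v=ray(c,uv); return o+v*(z-o[2])/v[2]
def proj(c,P):
    K,k1,R,t=c; q=R@np.asarray(P,float)+t; s=q[:2]/q[2]; s=s*(1+k1*(s@s)); return (K@np.array([s[0],s[1],1]))[:2]
E
python3 - <<'E'
from h import *
o=ctrl.get_obs(); print(o)
for n in("scene","side","wrist"):
    c=cam(n); print(n,c[0].tolist(),c[1],(-c[2].T@c[3]).round(),c[2].round(2).tolist())
    im=imaging.get_image(n); cv2.imwrite(f"pics/{n}0.png",im)
E
```

```text
{'t': 0.0, 'qpos': array([-1.89785041e-02,  4.23770153e-01,  1.63071140e+00, -3.10170973e-06,
        1.08860859e+00, -1.89506561e-02]), 'qvel': array([-0.00114167, -0.00099578,  0.00141448, -0.00094478,  0.00154627,
        0.0011009 ]), 'joint_torque': array([ 1.28069914e-03, -5.44622147e+01, -2.73670936e+01,  6.42951974e-02,
        2.27214623e-02, -1.51321510e-04]), 'ee_pos': array([6.24406190e+02, 4.95280031e-02, 2.05237450e+02]), 'orientation': array([-2.22070903e+00, -2.22065038e+00,  1.63400355e-03]), 'ft_force': array([-0.0405693 , -0.02342267,  0.02315947]), 'moment': array([-0.01832073,  0.03657314, -0.00435713]), 'width': 87.79320892352929}
scene [[477.0212017134969, 0.0, 281.24774933029397], [0.0, 477.0212017134969, 210.84750142656551], [0.0, 0.0, 1.0]] -0.10106381562877262 [1361. -115.  902.] [[0.31, 0.95, 0.01], [0.65, -0.21, -0.74], [-0.7, 0.23, -0.68]]
side [[537.4666823142668, 0.0, 285.4499552875817], [0.0, 537.4666823142668, 207.20655378112136], [0.0, 0.0, 1.0]] -0.19656750700619352 [514. 931. 966.] [[-0.99, -0.13, 0.01], [-0.1, 0.72, -0.69], [0.08, -0.69, -0.72]]
wrist [[368.68618896836614, 0.0, 284.84725052102664], [0.0, 368.68618896836614, 205.90275342824464], [0.0, 0.0, 1.0]] -0.08722512421097439 [625.  80. 385.] [[1.0, -0.0, -0.0], [-0.0, -0.96, 0.29], [-0.0, -0.29, -0.96]]
```

View pics/scene0.png

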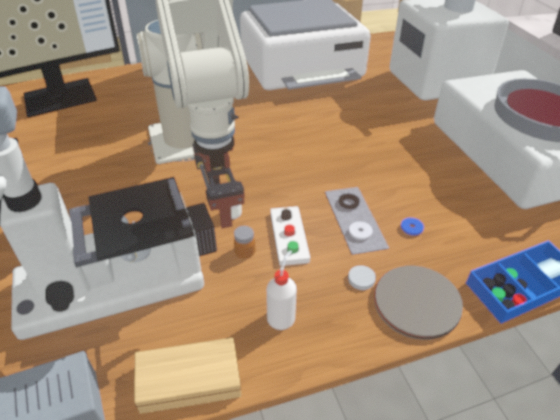

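View pics/side0.png

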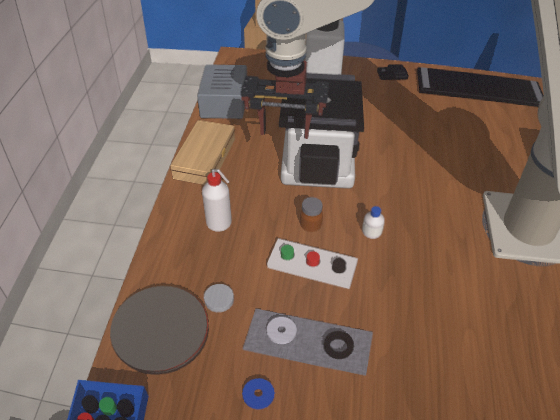

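View pics/wrist0.png

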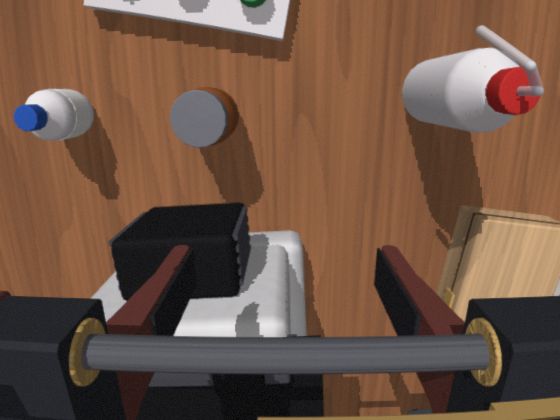

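Side view: the aluminium insert is at (281,330). Things that could be taken for it are the black wide insert (339,345), the blue look-alike (258,393) and the test block (219,298). The black mount is in the rack at (339,265), beside red (313,259) and green (288,252); more black mounts lie in the blue tray at (90,405). In the scene view the stage opening is at about (133,216).

```bash
python3 - <<'E'
from h import *
a=cv2.imread("pics/side0.png")[225:415,190:390]; b=cv2.imread("pics/scene0.png")[170:290,60:440]
cv2.imwrite("pics/crop1.png",cv2.resize(a,None,fx=3,fy=3,interpolation=cv2.INTER_CUBIC)); cv2.imwrite("pics/crop2.png",cv2.resize(b,None,fx=2.1,fy=2.1,interpolation=cv2.INTER_CUBIC))
sc=cam("scene"); sd=cam("side")
for n,u1,u2,z in[("insert",(360,231),(281,330),16),("wide",(349,201),(339,345),16),("mblk",(286,214),(339,265),34),("red",(290,230),(313,259),34),("green",(293,246),(288,252),34),("hole",(133,216),None,200),("jar",(244,234),(312,205),70),("wash",(281,278),(214,178),186)]:
    print(n,onz(sc,u1,z).round(),None if u2 is None else onz(sd,u2,z).round())
E
```

```text
insert [587. 365.  16.] [581. 370.  16.]
wide [469. 387.  16.] [462. 390.  16.]
mblk [484. 194.  34.] [475. 202.  34.]
red [544. 185.  34.] [534. 193.  34.]
green [600. 173.  34.] [591. 181.  34.]
hole [ 557. -182.  200.] None
jar [557.  60.  70.] [550.  63.  70.]
wash [806.  73. 186.] [758. 125. 186.]
```

View pics/crop1.png

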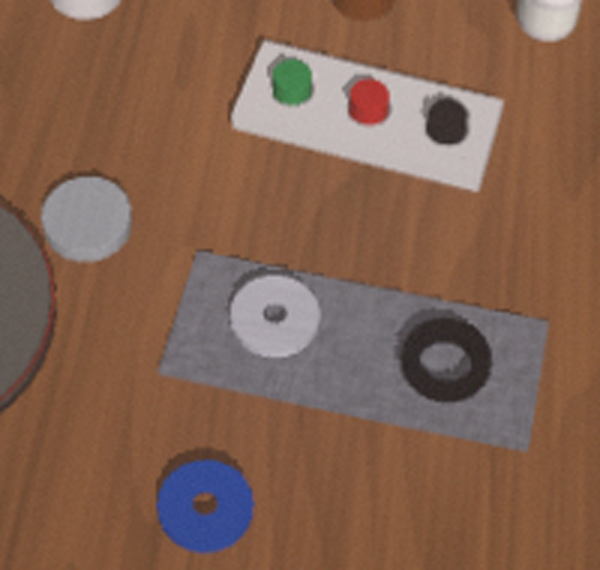

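View pics/crop2.png

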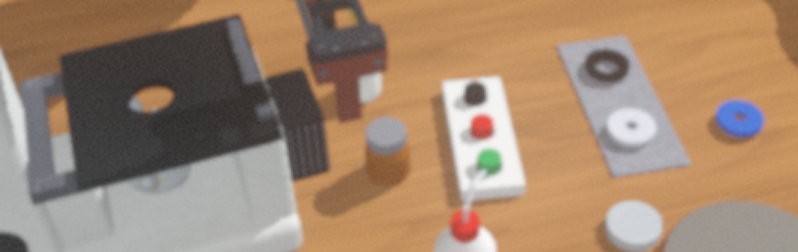

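Crop: the insert at about (281,330) is the bare metal one with the small hole on the grey pad, next to the black wide one. The blue one lies off the pad. Now moving over it for a wrist view (tool x = world +y, tool y = world +x, z down).

```bash
python3 -m crank '[{"travel":[0.95,-0.11,0],"turn":0},{"travel":[0.95,-0.11,0],"turn":0},{"travel":[0.95,-0.11,0],"turn":0},{"travel":[0.95,-0.11,0],"turn":0},{"travel":[0.95,-0.11,0],"turn":0},{"travel":[0.95,-0.11,0],"turn":0},{"travel":[0.95,-0.11,0],"turn":0},{"travel":[0,0,0],"turn":0},{"travel":[0,0,0],"turn":0}]' 1
python3 - <<'E'
from h import *
o=ctrl.get_obs(); print(o['ee_pos'],o['orientation'],o['qpos'].round(2))
c=cam("wrist"); im=imaging.get_image("wrist"); cv2.imwrite("pics/w1.png",im); np.savez("w1.npz",K=c[0],k=c[1],R=c[2],t=c[3])
cv2.imwrite("pics/side1.png",imaging.get_image("side")); cv2.imwrite("pics/scene1.png",imaging.get_image("scene"))
E
```

```text
t: 1.05
ee_pos: [584.4, 343.2, 202.2]
orientation: [-2.225, -2.216, 0.006]
ft_force: [0.5, -0.8, 0.1]
width: 87.8
[584.38756186 343.24104799 202.18166212] [-2.22481148 -2.21570366  0.0061299 ] [0.51 0.51 1.5  0.   1.14 0.52]
```

View pics/w1.png

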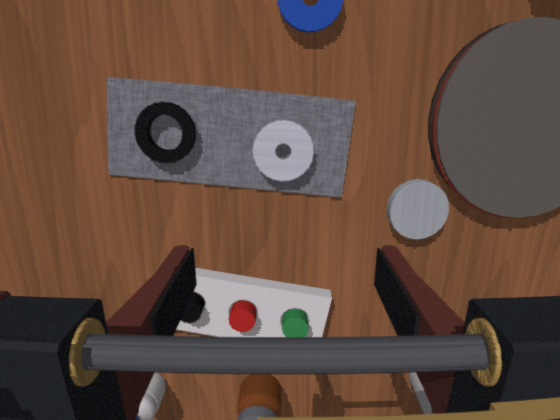

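View pics/side1.png

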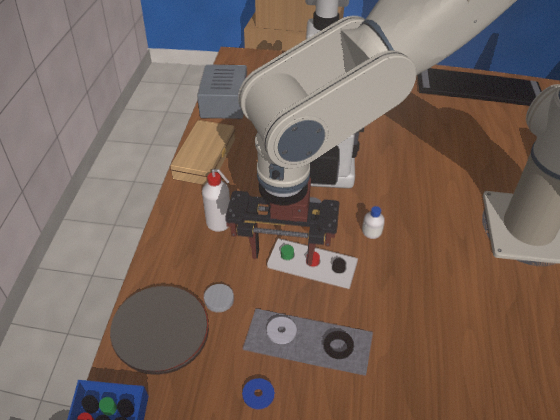

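Wrist view: aluminium insert at (283,150), wide insert (165,133), test block (418,210), and rack mounts black (192,307), red (243,316), green (295,323). Measuring by masks.

```bash
cat >> h.py <<'E'
def blob(im,fn,box):
    x0,y0,x1,y1=box; s=im[y0:y1,x0:x1]; m=fn(cv2.cvtColor(s,cv2.COLOR_BGR2HSV).astype(int)).astype(np.uint8)*255
    m=cv2.morphologyEx(m,cv2.MORPH_OPEN,np.ones((2,2),np.uint8))
    cs,_=cv2.findContours(m,cv2.RETR_EXTERNAL,cv2.CHAIN_APPROX_NONE); k=max(cs,key=cv2.contourArea)
    e=cv2.fitEllipse(cv2.convexHull(k)); return (e[0][0]+x0,e[0][1]+y0),e[1]
E
python3 - <<'E'
from h import *
d=np.load("w1.npz"); w=(d['K'],float(d['k']),d['R'],d['t'])
br=lambda h:(h[...,2]>165)&(h[...,1]<50)
al=lambda h:(h[...,2]>140)&(h[...,1]<45)
dk=lambda h:h[...,2]<60
gn=lambda h:(h[...,0]>45)&(h[...,0]<85)&(h[...,1]>120)&(h[...,2]>50)
rd=lambda h:((h[...,0]<5)|(h[...,0]>172))&(h[...,1]>150)&(h[...,2]>60)
ims={"w":(cv2.imread("pics/w1.png"),w),"sd":(cv2.imread("pics/side1.png"),cam("side")),"sc":(cv2.imread("pics/scene1.png"),cam("scene"))}
for n,cn,fn,box,z in[("ins","w",br,(240,110,325,192),16),("ins","sd",br,(258,308,305,350),16),("ins","sc",br,(340,212,380,247),16),
 ("blk","sd",dk,(325,252,353,277),26),("red","sd",rd,(300,245,330,272),26),("grn","sd",gn,(275,240,302,265),26),
 ("blk","sc",dk,(277,205,298,222),26),("red","sc",rd,(280,222,300,240),26),("grn","sc",gn,(282,238,303,254),26)]:
    im,c=ims[cn]
    try:
        uv,s=blob(im,fn,box); print(n,cn,np.round(uv,1),np.round(s,1),onz(c,uv,z).round(1))
    except Exception as e: print(n,cn,e)
m=(lambda u,z:onz(w,u,z).round(1))
print([m(u,3) for u in [(109,78),(355,102),(341,197),(109,176)]])
E
```

```text
ins w [283.9 151. ] [59.1 59.4] [582.5 369.5  16. ]
ins sd [287.5 319.9] [2.  3.7] [571.1 344.6  16. ]
ins sc [359.8 228.1] [36.3 57.6] [576.9 369.2  16. ]
blk sd [339.6 266.4] [12.9 14. ] [473.5 199.6  26. ]
red sd [316. 260.] [ 7.  14.4] [526.8 188.7  26. ]
grn sd [288.  252.4] [11.2 13.6] [591.  175.6  26. ]
blk sc max() iterable argument is empty
red sc [290.  230.4] [7.8 7.9] [537.9 186.7  26. ]
grn sc [293.7 246.1] [4.2 6.5] [593.6 177.7  26. ]
[array([407.7, 443.1,   3. ]), array([653.5, 416.5,   3. ]), array([643. , 318.2,   3. ]), array([394.8, 342.8,   3. ])]
```

View pics/scene1.png

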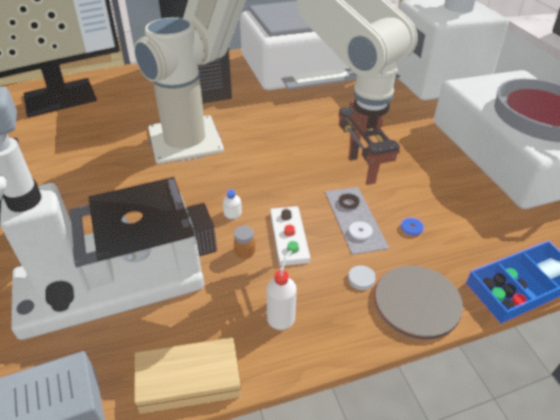

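```bash
python3 -m crank '[{"travel":[0.5,-0.04,0],"turn":0},{"travel":[0,0,0.7],"turn":0},{"travel":[0,0,0.7],"turn":0},{"travel":[0,0,0],"turn":0},{"travel":[0,0,0],"turn":0},{"travel":[0,0,0],"turn":0}]' 1
python3 - <<'E'
from h import *
o=ctrl.get_obs(); print(o['ee_pos'],o['orientation'],o['qpos'].round(2))
c=cam("wrist"); im=imaging.get_image("wrist"); cv2.imwrite("pics/w2.png",im)
br=lambda h:(h[...,2]>165)&(h[...,1]<50)
uv,s=blob(im,br,(200,100,380,300)); print(uv,s,onz(c,uv,16))
E
```

```text
t: 1.8
ee_pos: [588.0, 358.9, 135.1]
orientation: [2.242, 2.201, 0.0]
ft_force: [-1.3, 0.3, -0.3]
width: 87.9
[587.98183965 358.87578615 135.06005105] [2.24188804e+00 2.20054219e+00 1.14912857e-04] [ 0.53  0.59  1.52 -0.    1.02  0.55]
(277.9740982055664, 181.70552825927734) (70.1229476928711, 71.62632751464844) [582.1765068  369.85416529  16.        ]
```

View pics/w2.png

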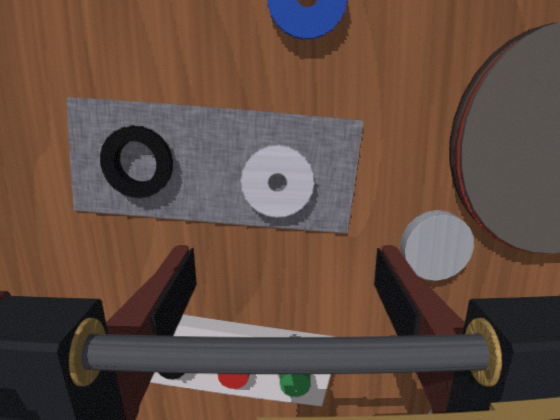

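```bash
python3 -m crank '[{"travel":[0.22,-0.12,0],"turn":0},{"travel":[0,0,0.6],"turn":0},{"travel":[0,0,0.6],"turn":0},{"travel":[0,0,0],"turn":0},{"travel":[0,0,0],"turn":0}]' 1
```

```text
t: 2.35
ee_pos: [586.4, 375.8, 83.3]
orientation: [2.241, 2.198, 0.023]
ft_force: [0.1, -0.3, 0.8]
width: 87.5
```

```bash
python3 -m crank '[{"travel":[0,0,0],"turn":0}]' 1;python3 -m crank '[{"travel":[0,0,0],"turn":0}]' 1;  python3 -m crank '[{"travel":[-0.1,-0.08,0],"turn":0},{"travel":[0,0,0],"turn":0}]' 1; python3 -m crank '[{"travel":[0,0,0],"turn":0}]' 1
```

```text
t: 2.45
ee_pos: [586.7, 376.5, 84.8]
orientation: [2.24, 2.198, 0.025]
ft_force: [0.2, -0.3, -0.3]
width: 87.9
t: 2.55
ee_pos: [587.4, 377.3, 86.5]
orientation: [2.24, 2.198, 0.029]
ft_force: [0.1, -0.5, -0.7]
width: 87.9
t: 2.75
ee_pos: [583.9, 372.7, 88.6]
orientation: [2.239, 2.197, 0.034]
ft_force: [-0.5, -1.1, -0.3]
width: 87.7
t: 2.85
ee_pos: [584.1, 372.6, 89.3]
orientation: [2.239, 2.197, 0.035]
ft_force: [-0.1, 0.3, 0.6]
width: 88.1
```

```bash
cat > s.py <<'E'
from h import *
import sys
o=ctrl.get_obs(); R=cv2.Rodrigues(np.array(o['orientation']))[0]
print("t",round(o['t'],2),"p",o['ee_pos'].round(1),"zax",R[:,2].round(4),"xax",R[:,0].round(3),"F",o['ft_force'].round(1),"w",round(o['width'],1))
def to(*p):
    d=np.array(p)-o['ee_pos']; print("tool units",(R.T@d/50).round(3))
if len(sys.argv)>3: to(*map(float,sys.argv[1:4]))
E
python3 s.py 582.3 369.7 40
python3 -m crank '[{"travel":[-0.06,-0.04,0.5],"turn":0},{"travel":[0,0,0.5],"turn":0}]' 1; python3 s.py 582.3 369.7 27
```

```text
t 2.85 p [584.1 372.6  89.3] zax [ 0.0191  0.0124 -0.9997] xax [0.019 1.    0.013] F [-0.1  0.3  0.6] w 88.1
tool units [-0.072 -0.054  0.985]
t: 3.05
ee_pos: [586.2, 372.0, 43.1]
orientation: [2.238, 2.195, 0.049]
ft_force: [-0.2, -0.5, -0.8]
width: 87.9
t 3.05 p [586.2 372.   43.1] zax [ 0.0267  0.017  -0.9995] xax [0.019 1.    0.018] F [-0.2 -0.5 -0.8] w 87.9
tool units [-0.053 -0.086  0.319]
```

```bash
python3 -m crank '[{"travel":[-0.05,-0.09,0.15],"turn":0},{"travel":[0,0,0.12],"turn":0}]' 1; python3 s.py 582.3 369.7 27; python3 - <<'E'
from h import *
for i in range(2):
    im=imaging.get_image("wrist"); cv2.imwrite("pics/w3.png",im)
E
python3 s.py 582.3 369.7 27
```

```text
t: 3.25
ee_pos: [580.6, 368.7, 27.1]
orientation: [2.239, 2.195, 0.043]
ft_force: [-0.0, 1.1, 0.1]
width: 87.7
t 3.25 p [580.6 368.7  27.1] zax [ 0.0238  0.0152 -0.9996] xax [0.019 1.    0.016] F [-0.   1.1  0.1] w 87.7
tool units [0.02  0.033 0.002]
t 3.35 p [580.8 368.8  27. ] zax [ 0.0237  0.0152 -0.9996] xax [0.019 1.    0.016] F [-0.2 -1.3  0.1] w 87.6
tool units [0.018 0.03  0.   ]
```

View pics/w3.png

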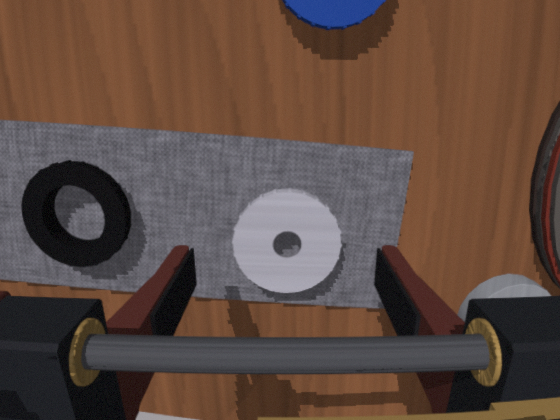

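```bash
python3 -m crank '[{"travel":[0.01,0.02,0],"turn":0},{"travel":[0,0,0],"turn":0},{"travel":[0,0,0],"turn":0},{"travel":[0,0,0],"turn":0}]' -1; python3 s.py
```

```text
t: 3.75
ee_pos: [583.9, 370.6, 30.2]
orientation: [2.238, 2.195, 0.05]
ft_force: [0.1, 0.3, 0.4]
width: 59.5
t 3.75 p [583.9 370.6  30.2] zax [ 0.0277  0.0177 -0.9995] xax [0.019 1.    0.018] F [0.1 0.3 0.4] w 59.5
```

```bash
python3 - <<'E'
from h import *
cv2.imwrite("pics/w4.png",imaging.get_image("wrist")); cv2.imwrite("pics/sc4.png",cv2.resize(imaging.get_image("scene")[140:280,280:440],None,fx=4,fy=4))
E
python3 s.py
```

```text
t 3.85 p [583.8 370.6  30. ] zax [ 0.0275  0.0175 -0.9995] xax [0.019 1.    0.018] F [-0.4  0.5 -0.3] w 51.3
```

View pics/w4.png

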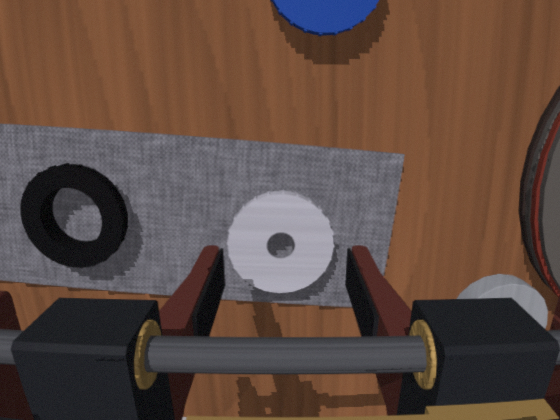

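View pics/sc4.png

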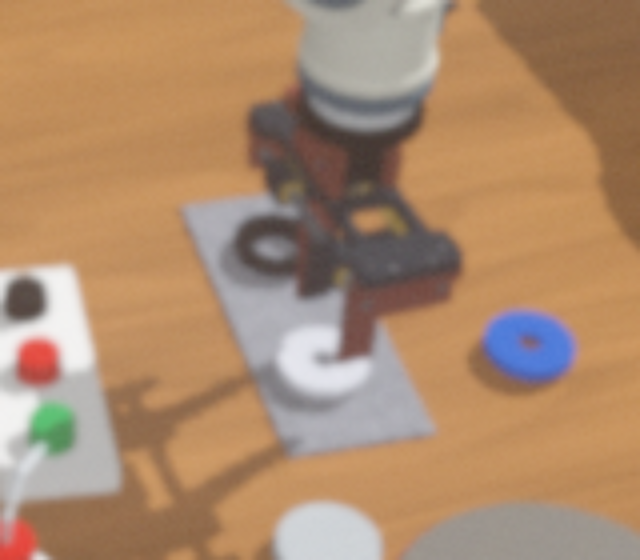

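```bash
python3 - <<'E'
from h import *
c=cam("wrist"); im=cv2.imread("pics/w4.png")
br=lambda h:(h[...,2]>165)&(h[...,1]<50)
uv,s=blob(im,br,(205,170,360,310)); print(uv,s,onz(c,uv,16))
o=ctrl.get_obs();R=cv2.Rodrigues(np.array(o['orientation']))[0]
for y in(-51/2,51/2):
  for z in (17,0): print(y,z,proj(c,o['ee_pos']+R@np.array([0,y,z])), proj(c,o['ee_pos']+R@np.array([10,y,z])))
print((-c[2].T@c[3]), [proj(c,(x,y,16)) for x,y in((582,370),(612,370),(552,370))])
E
```

```text
(281.2047882080078, 243.11846160888672) (99.679443359375, 105.5789794921875) [581.822148   370.66542224  16.        ]
-25.5 17 [240.86657698 240.74916723] [240.20698165 224.34015961]
-25.5 0 [237.22276516 252.93944591] [236.43782836 235.35423682]
25.5 17 [329.73351621 240.65715994] [330.36115506 224.24440097]
25.5 0 [333.42381613 252.84169148] [334.175113   235.25213934]
[580.30071398 447.84213527 210.5986121 ] [array([281.54694039, 244.20538518]), array([334.30689225, 242.5884287 ]), array([228.52816444, 245.69175269])]
```

```bash
python3 - <<'E'
from h import *
c=cam("scene")
for P in [(614,370,13),(554,370,13),(614,370,60),(582,370,16),(614,360,13),(614,380,13)]:
    u=proj(c,P); print(P,u.round(1),((u-[280,140])*4).round())
E
python3 s.py
```

```text
(614, 370, 13) [366.  238.4] [344. 394.]
(554, 370, 13) [356.3 223.1] [305. 333.]
(614, 370, 60) [368.3 225.5] [353. 342.]
(582, 370, 16) [360.9 229.4] [323. 357.]
(614, 360, 13) [362.5 239.3] [330. 397.]
(614, 380, 13) [369.4 237.6] [358. 390.]
t 3.85 p [583.8 370.6  30. ] zax [ 0.0275  0.0175 -0.9995] xax [0.019 1.    0.018] F [-0.4  0.5 -0.3] w 51.3
```

```bash
python3 - <<'E'
from h import *
w=imaging.get_image("wrist"); s=imaging.get_image("scene"); d=imaging.get_image("side")
a=cv2.resize(w[150:400,60:500],(800,455)); cv2.imwrite("pics/z1.png",a)
cv2.imwrite("pics/z2.png",cv2.resize(s[180:260,310:400],None,fx=6,fy=6,interpolation=cv2.INTER_CUBIC))
cv2.imwrite("pics/z3.png",cv2.resize(d[240:380,200:380],None,fx=4,fy=4,interpolation=cv2.INTER_CUBIC))
E
python3 s.py
```

```text
t 4.0 p [583.4 370.4  29.6] zax [ 0.0268  0.0171 -0.9995] xax [0.019 1.    0.018] F [-0.5 -0.1 -0.4] w 39.3
```

View pics/z1.png

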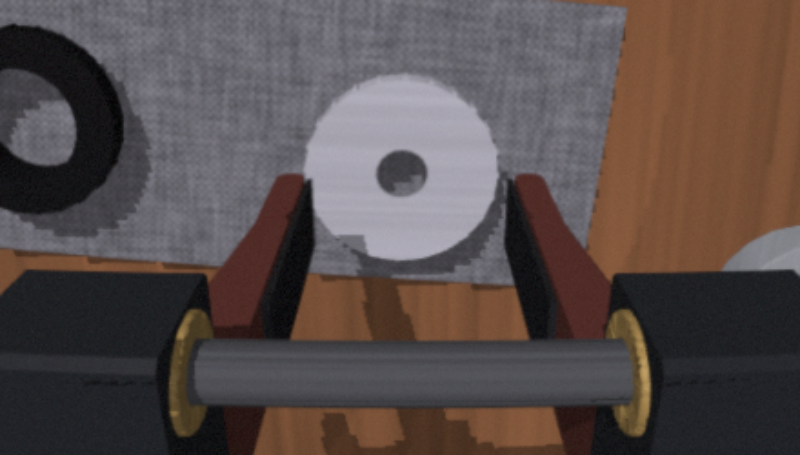

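View pics/z2.png

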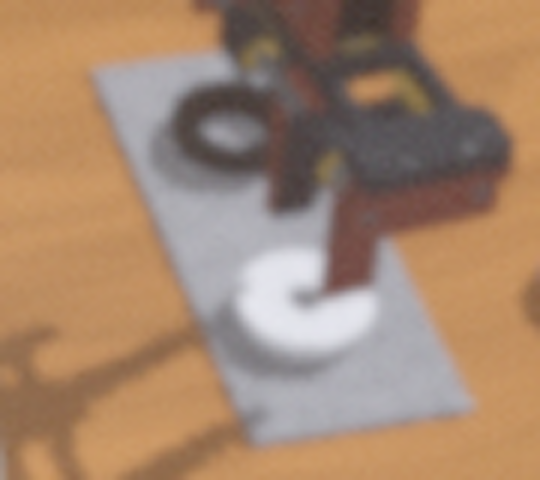

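View pics/z3.png

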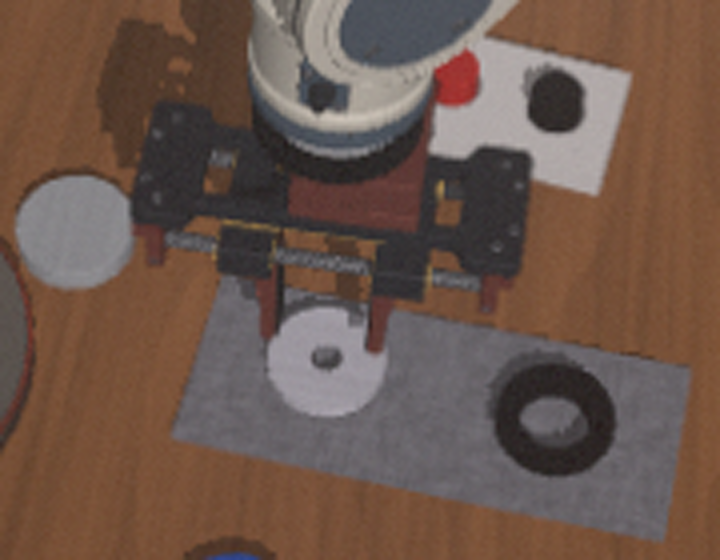

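```bash
python3 - <<'E'
from h import *
a=ray(cam("scene"),(368.3,228.3)); b=ray(cam("side"),(267.5,326))
A=np.c_[a[1],-b[1]]; s=np.linalg.lstsq(A,b[0]-a[0],rcond=None)[0]; print(a[0]+a[1]*s[0],b[0]+b[1]*s[1])
a=ray(cam("scene"),(310+292/6,180+210/6)); b=ray(cam("side"),(294,328))
A=np.c_[a[1],-b[1]]; s=np.linalg.lstsq(A,b[0]-a[0],rcond=None)[0]; print(a[0]+a[1]*s[0],b[0]+b[1]*s[1])
E
```

```text
[605.51341756 376.90173849  40.0253429 ] [607.34764567 378.43709656  39.29366336]
[552.45322624 374.17129912  40.43812718] [554.66255535 376.03076413  39.42019742]
```

```bash
python3 - <<'E'
from h import *
cv2.imwrite("pics/z4.png",cv2.resize(cv2.imread("pics/scene0.png")[150:250,170:270],None,fx=5,fy=5,interpolation=cv2.INTER_CUBIC))
cv2.imwrite("pics/z5.png",cv2.resize(cv2.imread("pics/side0.png")[60:160,220:350],None,fx=5,fy=5,interpolation=cv2.INTER_CUBIC))
E
```

```text
(no output)
```

View pics/z4.png

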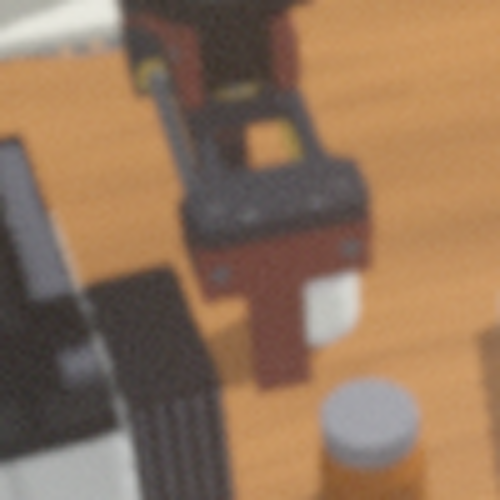

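View pics/z5.png

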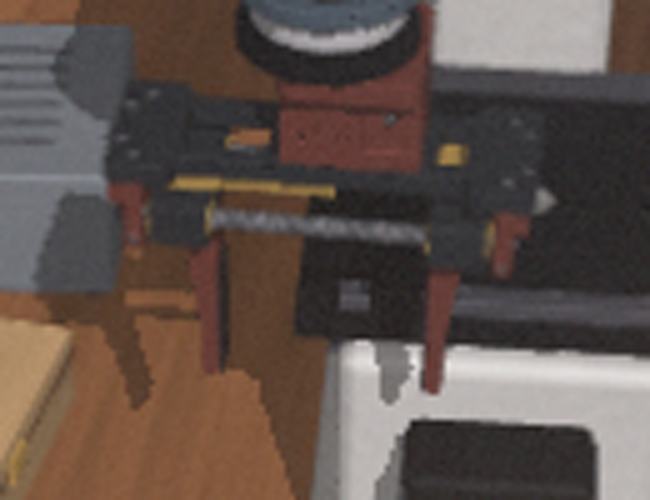

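```bash
cat >> h.py <<'E'
def tri(c1,u1,c2,u2):
    a=ray(c1,u1); b=ray(c2,u2); s=np.linalg.lstsq(np.c_[a[1],-b[1]],b[0]-a[0],rcond=None)[0]
    p=a[0]+a[1]*s[0]; q=b[0]+b[1]*s[1]; return ((p+q)/2).round(1), np.linalg.norm(p-q).round(1)
E
python3 - <<'E'
from h import *
print(tri(cam("scene"),(227,227),cam("side"),(262.4,134.4)), onz(cam("side"),(306.4,138.4),189))
E
```

```text
(array([671.8,   2.2, 217.7]), np.float64(3.5)) [576.74171812 -31.00991889 189.        ]
```

Both fixed cameras put the fingertips at z≈40 while the TCP reads 29.6. They also sat about 28 mm higher than stated at the start, so in effect the tips end about 10.5 mm behind the reported TCP. The fingers closed above the insert without touching it. I'm reopening and going lower.

```bash
python3 -m crank '[{"travel":[0,-0.02,0.02],"turn":0},{"travel":[0,-0.02,0.02],"turn":0},{"travel":[0,-0.02,0.02],"turn":0},{"travel":[0,-0.02,0.02],"turn":0},{"travel":[0,-0.02,0.02],"turn":0},{"travel":[0,-0.02,0.02],"turn":0}]' 1; python3 s.py 582.5 370.3 -2
```

```text
t: 4.6
ee_pos: [576.9, 370.5, 22.6]
orientation: [2.238, 2.195, 0.048]
ft_force: [-0.1, -0.2, 0.6]
width: 83.9
t 4.6 p [576.9 370.5  22.6] zax [ 0.0264  0.0169 -0.9995] xax [0.019 1.    0.017] F [-0.1 -0.2  0.6] w 83.9
tool units [-0.01   0.099  0.496]
```

```bash
python3 -m crank '[{"travel":[0,0.1,0.1],"turn":0},{"travel":[0,0,0.17],"turn":0},{"travel":[0,0,0.1],"turn":0}]' 1; python3 - <<'E'
from h import *
w=imaging.get_image("wrist"); s=imaging.get_image("scene"); d=imaging.get_image("side")
cv2.imwrite("pics/w6.png",w)
cv2.imwrite("pics/z6.png",np.hstack([cv2.resize(s[190:260,320:410],(450,350),interpolation=cv2.INTER_CUBIC),cv2.resize(d[290:360,245:325],(350,350),interpolation=cv2.INTER_CUBIC)]))
E
python3 s.py 582.5 370.3 -2
```

```text
t: 4.9
ee_pos: [583.1, 370.9, 3.4]
orientation: [2.238, 2.195, 0.05]
ft_force: [0.8, 0.4, -0.5]
width: 87.8
t 5.05 p [583.  370.9   3.7] zax [ 0.027   0.0172 -0.9995] xax [0.019 1.    0.018] F [-0.  -0.3  0.4] w 88.0
tool units [-0.015 -0.012  0.114]
```

View pics/w6.png

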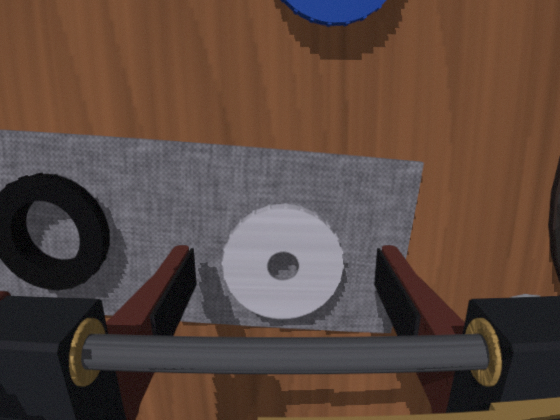

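View pics/z6.png

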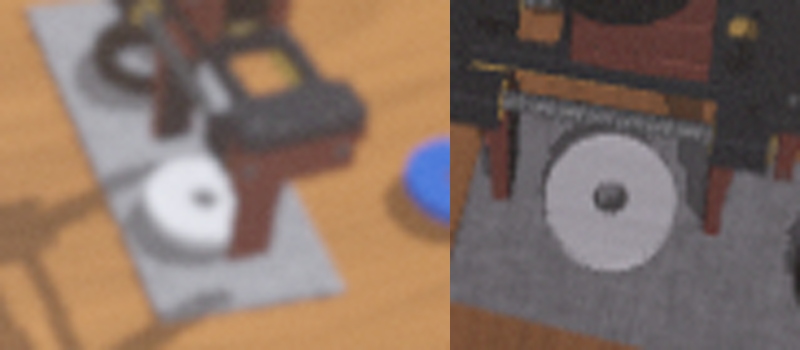

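```bash
python3 - <<'E'
from h import *
print(tri(cam("scene"),(370,241.4),cam("side"),(256.9,329.6)))
E
python3 -m crank '[{"travel":[-0.01,-0.01,0.12],"turn":0}]' 1; python3 s.py 582.5 370.3 -2
```

```text
(array([629.3, 374.7,  15. ]), np.float64(1.5))
t: 5.15
ee_pos: [583.4, 371.0, -1.7]
orientation: [2.238, 2.195, 0.052]
ft_force: [0.3, -0.5, 0.3]
width: 87.4
t 5.15 p [583.4 371.   -1.7] zax [ 0.0285  0.0181 -0.9994] xax [0.019 1.    0.019] F [ 0.3 -0.5  0.3] w 87.4
tool units [-0.014 -0.017  0.006]
```

```bash
python3 -m crank '[{"travel":[-0.01,-0.02,0.015],"turn":0},{"travel":[0,-0.01,0.015],"turn":0},{"travel":[0,-0.01,0.015],"turn":0},{"travel":[0,0,0.015],"turn":0},{"travel":[0,0,0.01],"turn":0}]' -1; python3 s.py 582.5 370.3 -2
```

```text
t: 5.65
ee_pos: [580.9, 370.3, -5.6]
orientation: [2.237, 2.195, 0.05]
ft_force: [-2.2, -0.7, 6.8]
width: 58.8
t 5.65 p [580.9 370.3  -5.6] zax [ 0.0278  0.0176 -0.9995] xax [0.019 1.    0.018] F [-2.2 -0.7  6.8] w 58.8
tool units [ 0.002  0.035 -0.071]
```

```bash
python3 -m crank '[{"travel":[0,0,-0.01],"turn":0},{"travel":[0,0,-0.05],"turn":0}]' 0.5; python3 - <<'E'
from h import *
w=imaging.get_image("wrist"); cv2.imwrite("pics/w7.png",w)
br=lambda h:(h[...,2]>165)&(h[...,1]<50)
uv,s=blob(w,br,(200,190,370,335)); print(uv,s,onz(cam("wrist"),uv,16))
E
python3 s.py 582.5 370.3 -2
```

```text
t: 5.85
ee_pos: [580.7, 370.2, -2.5]
orientation: [2.237, 2.195, 0.05]
ft_force: [-0.4, -0.6, -0.7]
width: 65.2
(290.67064666748047, 283.6245422363281) (74.9250717163086, 120.2203369140625) [582.94826589 361.74417311  16.        ]
t 5.9 p [581.  370.4  -1.9] zax [ 0.0284  0.018  -0.9994] xax [0.019 1.    0.019] F [-0.6 -0.3  0.6] w 65.2
tool units [-0.002  0.03   0.002]
```

View pics/w7.png

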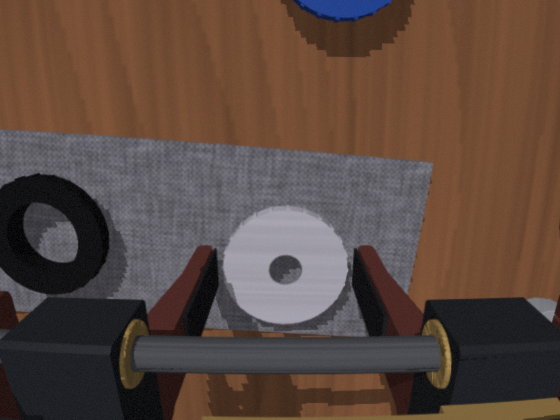

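```bash
python3 -c "
from h import *
print(onz(cam('wrist'),(285.5,265.5),16))"; python3 -m crank '[{"travel":[0,0,0],"turn":0},{"travel":[0,0,0.005],"turn":0}]' -1; python3 s.py
```

```text
[580.6092482  371.56145996  16.        ]
t: 6.1
ee_pos: [580.7, 370.6, -1.7]
orientation: [2.238, 2.195, 0.051]
ft_force: [-7.1, 0.7, 10.3]
width: 53.4
t 6.1 p [580.7 370.6  -1.7] zax [ 0.0279  0.0181 -0.9994] xax [0.019 1.    0.019] F [-7.1  0.7 10.3] w 53.4
```

```bash
python3 - <<'E'
from h import *
w=imaging.get_image("wrist"); s=imaging.get_image("scene"); d=imaging.get_image("side")
cv2.imwrite("pics/w8.png",w)
cv2.imwrite("pics/z8.png",np.hstack([cv2.resize(s[190:260,320:410],(450,350),interpolation=cv2.INTER_CUBIC),cv2.resize(d[290:360,245:325],(350,350),interpolation=cv2.INTER_CUBIC)]))
E
python3 s.py 582.5 370.3 -2
```

```text
t 6.25 p [579.8 370.7  -1. ] zax [ 0.0262  0.0179 -0.9995] xax [0.019 1.    0.018] F [-11.   -0.6  17.3] w 41.6
tool units [-0.007  0.054  0.021]
```

View pics/w8.png

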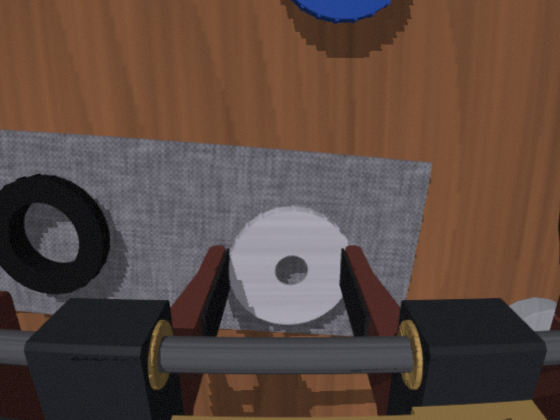

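View pics/z8.png

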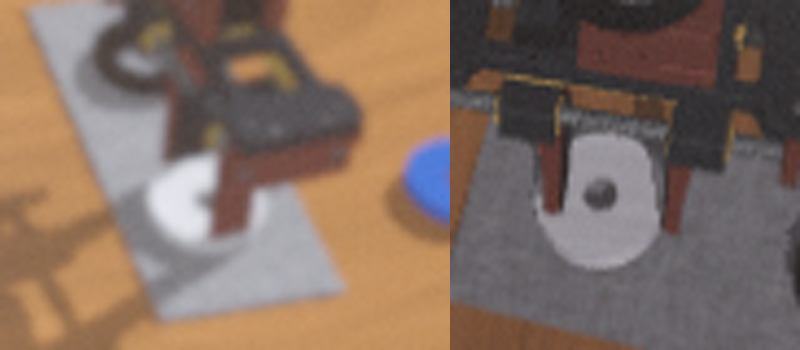

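```bash
python3 -m crank '[{"travel":[0,0.03,-0.1],"turn":0},{"travel":[0,0.02,0],"turn":0},{"travel":[0,0,0],"turn":0},{"travel":[0,0,0],"turn":0}]' 0.8; python3 - <<'E'
from h import *
w=imaging.get_image("wrist"); s=imaging.get_image("scene"); d=imaging.get_image("side")
cv2.imwrite("pics/w9.png",w)
E
python3 s.py 582.5 370.3 -8
```

```text
t: 6.65
ee_pos: [582.5, 370.9, 4.6]
orientation: [2.238, 2.196, 0.05]
ft_force: [0.2, -0.0, 0.4]
width: 70.4
t 6.8 p [582.2 370.8   4.4] zax [ 0.0266  0.0181 -0.9995] xax [0.019 1.    0.019] F [ 0.1 -0.5 -0.1] w 78.5
tool units [-0.015 -0.001  0.249]
```

View pics/w9.png

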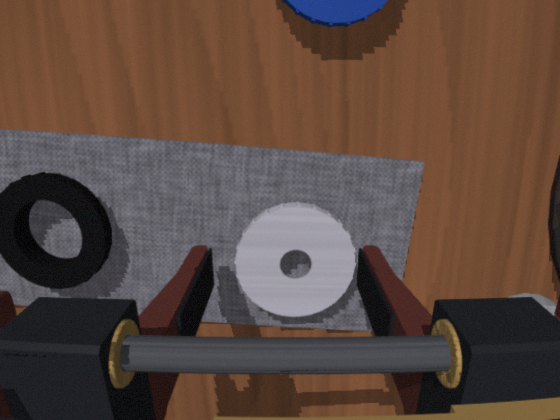

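```bash
python3 - <<'E'
from h import *
c=cam("wrist"); p=onz(c,(296,260),16); print(p, onz(c,(236,260),16),onz(c,(356,260),16))
E
python3 -m crank '[{"travel":[0,0.1,0.13],"turn":0}]' 0.8;python3 s.py 586.5 370.5 -8
```

```text
[587.27063901 371.76536253  16.        ] [557.41107429 372.68416118  16.        ] [617.48423435 370.69715755  16.        ]
t: 6.9
ee_pos: [587.6, 371.1, -1.6]
orientation: [2.238, 2.196, 0.051]
ft_force: [-0.5, 0.3, -0.2]
width: 79.0
t 6.9 p [587.6 371.1  -1.6] zax [ 0.0271  0.0185 -0.9995] xax [0.019 1.    0.019] F [-0.5  0.3 -0.2] w 79.0
tool units [-0.014 -0.025  0.127]
```

```bash
python3 -m crank '[{"travel":[0.01,0,0.12],"turn":0}]' 0.8; python3 - <<'E'
from h import *
s=imaging.get_image("scene"); d=imaging.get_image("side")
cv2.imwrite("pics/z10.png",np.hstack([cv2.resize(s[190:260,320:410],(450,350),interpolation=cv2.INTER_CUBIC),cv2.resize(d[290:360,245:325],(350,350),interpolation=cv2.INTER_CUBIC)]))
E
python3 s.py 587.3 371.7 -9
```

```text
t: 7.0
ee_pos: [588.5, 371.7, -8.1]
orientation: [2.238, 2.196, 0.052]
ft_force: [0.7, -1.0, -0.8]
width: 78.8
t 7.1 p [587.2 371.2  -9. ] zax [ 0.0256  0.0176 -0.9995] xax [0.019 1.    0.018] F [-0.1 -0.1 -0.1] w 79.4
tool units [ 0.009  0.001 -0.   ]
```

View pics/z10.png

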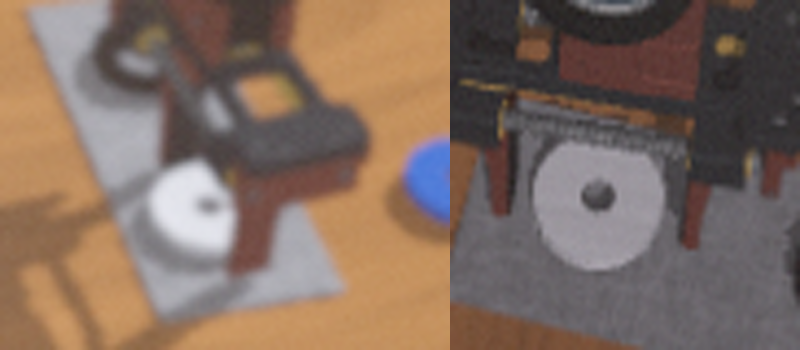

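```bash
python3 - <<'E'
from h import *
print(tri(cam("scene"),(369.4,244.6),cam("side"),(256.4,332.8)))
E
python3 -m crank '[{"travel":[0.01,0,0],"turn":0},{"travel":[0,0,0.005],"turn":0},{"travel":[0,0,0.005],"turn":0}]' -1; python3 s.py 587.3 371.7 -9
```

```text
(array([630.1, 374.9,   3.2]), np.float64(2.8))
t: 7.4
ee_pos: [587.0, 371.7, -10.1]
orientation: [2.238, 2.196, 0.047]
ft_force: [-0.5, -0.9, 3.0]
width: 59.4
t 7.4 p [587.  371.7 -10.1] zax [ 0.0249  0.0171 -0.9995] xax [0.019 1.    0.018] F [-0.5 -0.9  3. ] w 59.4
tool units [ 0.001  0.007 -0.023]
```

```bash
python3 -m crank '[{"travel":[0,0,0],"turn":0}]' -1; python3 s.py;python3 -m crank '[{"travel":[0,0,-0.2],"turn":0}]' -1; python3 s.py; python3 - <<'E'
from h import *
s=imaging.get_image("scene"); d=imaging.get_image("side"); cv2.imwrite("pics/w11.png",imaging.get_image("wrist"))
cv2.imwrite("pics/z11.png",np.hstack([cv2.resize(s[190:260,320:410],(450,350),interpolation=cv2.INTER_CUBIC),cv2.resize(d[290:360,245:325],(350,350),interpolation=cv2.INTER_CUBIC)]))
E
python3 s.py
```

```text
t: 7.5
ee_pos: [587.0, 371.6, -10.1]
orientation: [2.238, 2.196, 0.047]
ft_force: [0.1, -0.2, -0.7]
width: 58.9
t 7.5 p [587.  371.6 -10.1] zax [ 0.0249  0.017  -0.9995] xax [0.019 1.    0.018] F [ 0.1 -0.2 -0.7] w 58.9
t: 7.6
ee_pos: [585.6, 370.9, -1.1]
orientation: [2.239, 2.197, 0.043]
ft_force: [-0.3, 0.9, -1.0]
width: 59.3
t 7.6 p [585.6 370.9  -1.1] zax [ 0.0226  0.0157 -0.9996] xax [0.019 1.    0.016] F [-0.3  0.9 -1. ] w 59.3
t 7.75 p [587.4 371.9   1.1] zax [ 0.0265  0.0181 -0.9995] xax [0.019 1.    0.019] F [-0.3  0.7 -1.1] w 58.8
```

View pics/z11.png

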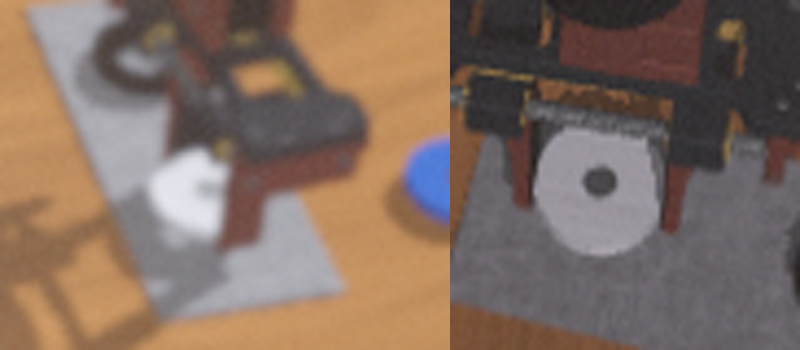

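View pics/w11.png

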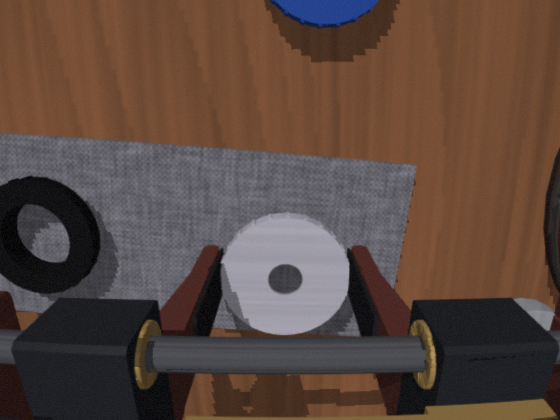

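The insert is gripped and off the pad. Lifting it.

```bash
python3 -m crank '[{"travel":[0,0,-0.9],"turn":0},{"travel":[0,0,-0.9],"turn":0},{"travel":[0,0,-0.9],"turn":0},{"travel":[0,0,-0.9],"turn":0},{"travel":[0,0,-0.9],"turn":0},{"travel":[0,0,-0.6],"turn":0}]' -1; python3 - <<'E'
from h import *
s=imaging.get_image("scene"); d=imaging.get_image("side"); cv2.imwrite("pics/w12.png",imaging.get_image("wrist")); cv2.imwrite("pics/sc12.png",s); cv2.imwrite("pics/sd12.png",d)
E
python3 s.py
```

```text
t: 8.35
ee_pos: [577.2, 365.3, 258.6]
orientation: [2.24, 2.198, 0.03]
ft_force: [0.1, 0.3, -0.9]
width: 59.0
t 8.5 p [577.6 365.5 257.6] zax [ 0.0167  0.0122 -0.9998] xax [0.019 1.    0.012] F [-0.8 -0.2 -1.7] w 58.9
```

View pics/w12.png

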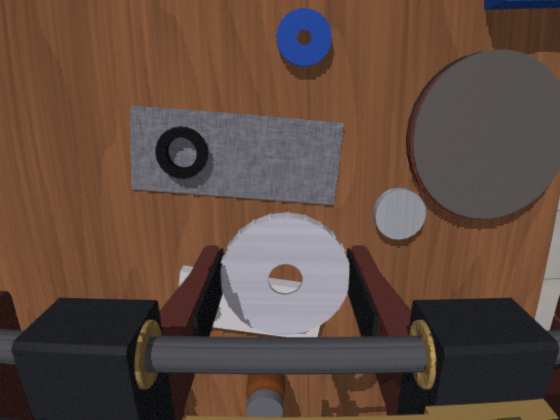

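View pics/sd12.png

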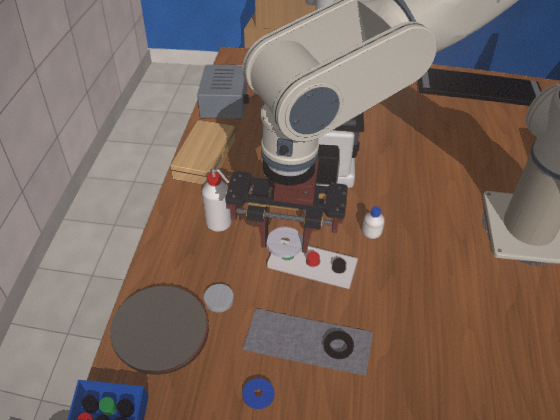

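```bash
python3 -m crank '[{"travel":[-0.95,-0.15,0],"turn":0},{"travel":[-0.95,-0.15,0],"turn":0},{"travel":[-0.95,-0.15,0],"turn":0},{"travel":[-0.95,-0.15,0],"turn":0},{"travel":[-0.95,-0.15,0],"turn":0},{"travel":[-0.95,-0.15,0],"turn":0},{"travel":[-0.95,-0.15,0],"turn":0},{"travel":[-0.95,-0.15,0],"turn":0}]' -1; python3 s.py 490 -182 260
```

```text
t: 9.3
ee_pos: [500.4, -20.8, 237.2]
orientation: [-2.225, -2.205, -0.005]
ft_force: [1.4, 0.1, -0.7]
width: 58.9
t 9.3 p [500.4 -20.8 237.2] zax [-0.0043  0.0089 -1.    ] xax [0.009 1.    0.009] F [ 1.4  0.1 -0.7] w 58.9
tool units [-3.221 -0.181 -0.484]
```

```bash
python3 -m crank '[{"travel":[-0.8,0,-0.2],"turn":0.9},{"travel":[-0.9,0,-0.2],"turn":0},{"travel":[-0.9,0,-0.2],"turn":0},{"travel":[-0.5,0,-0.1],"turn":0},{"travel":[0,0,0],"turn":1},{"travel":[0,0,0],"turn":1},{"travel":[0,0,0],"turn":1},{"travel":[0,0,0],"turn":1}]' -1; python3 s.py 490 -182 260
```

```text
t: 10.1
ee_pos: [475.2, -186.0, 256.2]
orientation: [-2.697, -1.552, 0.028]
ft_force: [-0.2, 1.4, -1.0]
width: 59.0
t 10.1 p [ 475.2 -186.   256.2] zax [-0.0305  0.0164 -0.9994] xax [ 0.502  0.865 -0.001] F [-0.2  1.4 -1. ] w 59.0
tool units [ 0.219  0.213 -0.084]
```

```bash
python3 -m crank '[{"travel":[0,0,0],"turn":1},{"travel":[0,0,0],"turn":1},{"travel":[0,0,0],"turn":1},{"travel":[0,0,0],"turn":1},{"travel":[0,0,0],"turn":1},{"travel":[0,0,0],"turn":1},{"travel":[0,0,0],"turn":1},{"travel":[0,0,0],"turn":1},{"travel":[0,0,0],"turn":1}]' -1; python3 s.py 490 -182 260; python3 - <<'E'
from h import *
w=imaging.get_image("wrist"); cv2.imwrite("pics/w13.png",w); c=cam("wrist");np.savez("w13.npz",K=c[0],k=c[1],R=c[2],t=c[3])
cv2.imwrite("pics/sc13.png",imaging.get_image("scene"))
E
python3 s.py
```

```text
t: 11.0
ee_pos: [463.7, -181.6, 237.7]
orientation: [-3.104, -0.163, 0.092]
ft_force: [-0.5, -0.7, -0.3]
width: 59.2
t 11.0 p [ 463.7 -181.6  237.7] zax [-0.0608  0.0292 -0.9977] xax [ 0.993  0.106 -0.057] F [-0.5 -0.7 -0.3] w 59.2
tool units [ 0.495  0.047 -0.477]
t 11.1 p [ 463.7 -181.6  237.8] zax [-0.0608  0.0292 -0.9977] xax [ 0.992  0.109 -0.057] F [-0.4 -0.2 -0.8] w 59.2
```

View pics/w13.png

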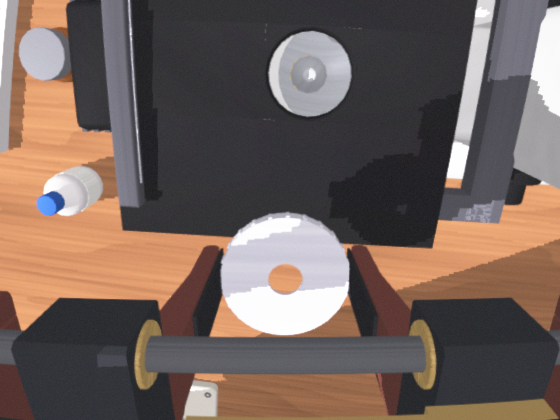

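View pics/sc13.png

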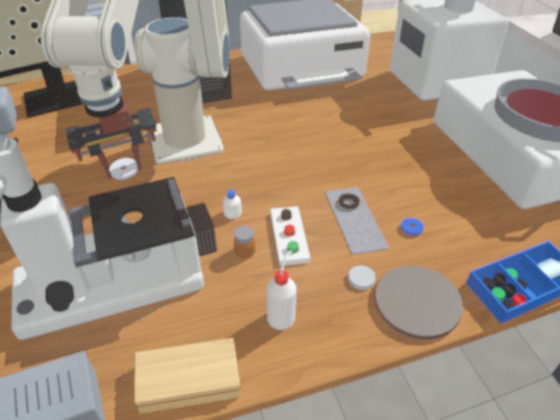

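```bash
cat >> s.py <<'E'
print("yax",(np.cross(R[:,2],R[:,0])).round(3))
E
for i in 1; do python3 -m crank '[{"travel":[0,0,-0.3],"turn":0.3},{"travel":[0,0,-0.3],"turn":0.3}]' -1 >/dev/null; python3 s.py; python3 -m crank '[{"travel":[0.2,0,0],"turn":0.3},{"travel":[0.2,0,0],"turn":0.3}]' -1 >/dev/null; python3 s.py; done
python3 - <<'E'
from h import *
d=np.load("w13.npz"); c=(d['K'],float(d['k']),d['R'],d['t'])
im=cv2.imread("pics/w13.png")
uv,s=blob(im,lambda h:(h[...,2]>70),(250,22,370,130)); print(uv,s,onz(c,uv,200))
for z in(200,):
  for u in [(310,31),(310,117),(269,75),(351,75)]: print(onz(c,u,z).round(1))
  print("edge",[onz(c,u,z).round(1) for u in [(121,230),(435,247)]])
E
```

```text
t 11.3 p [ 462.8 -181.3  264.1] zax [-0.069   0.0326 -0.9971] xax [ 0.996  0.054 -0.067] F [ 0.4 -0.3 -0.7] w 59.1
yax [ 0.052 -0.998 -0.036]
t 11.5 p [ 482.3 -180.5  262.7] zax [-0.0696  0.0328 -0.997 ] xax [ 0.998 -0.002 -0.07 ] F [ 0.3  0.3 -0.3] w 59.6
yax [-0.005 -0.999 -0.033]
(310.5913314819336, 74.29807662963867) (83.77252960205078, 86.1678466796875) [ 553.02086176 -184.86710096  200.        ]
[ 575. -182.  200.]
[ 530.1 -187.3  200. ]
[ 550.4 -162.3  200. ]
[ 555.  -206.8  200. ]
edge [array([446.9, -73.9, 200. ]), array([ 458.1, -276.5,  200. ])]
```

```bash
python3 -m crank '[{"travel":[0.7,0.03,0],"turn":0},{"travel":[0.7,0.02,0.2],"turn":0},{"travel":[0,0,0.3],"turn":0},{"travel":[0,0,0.3],"turn":0}]' -1; python3 s.py 551.3 -183.1 205
```

```text
t: 11.9
ee_pos: [552.2, -181.6, 214.4]
orientation: [-3.106, -0.014, 0.109]
ft_force: [-0.4, 0.1, -1.2]
width: 59.1
t 11.9 p [ 552.2 -181.6  214.4] zax [-0.07   0.033 -0.997] xax [ 0.998  0.01  -0.07 ] F [-0.4  0.1 -1.2] w 59.1
tool units [-0.005  0.037  0.188]
yax [ 0.008 -0.999 -0.034]
```

```bash
python3 -m crank '[{"travel":[0,0.03,0.2],"turn":0},{"travel":[0,0,0.12],"turn":0}]' -1; python3 s.py 551.3 -183.1 195;python3 - <<'E'
from h import *
w=imaging.get_image("wrist"); cv2.imwrite("pics/w14.png",w); s=imaging.get_image("scene"); d=imaging.get_image("side")
cv2.imwrite("pics/z14.png",np.hstack([cv2.resize(s[150:250,70:200],(455,350),interpolation=cv2.INTER_CUBIC),cv2.resize(d[50:150,260:360],(345,350),interpolation=cv2.INTER_CUBIC)]))
c=cam("wrist"); print("expected hole px",proj(c,(553,-184.5,200)),[proj(c,(553+23.5*np.cos(a),-184.5+23.5*np.sin(a),200)).round() for a in np.arange(0,6.28,1.57)], proj(c,(446.9,-73.9,200)))
E
python3 s.py
```

```text
t: 12.1
ee_pos: [549.4, -181.8, 194.4]
orientation: [-3.104, -0.021, 0.116]
ft_force: [0.3, -0.0, -0.5]
width: 59.1
t 12.1 p [ 549.4 -181.8  194.4] zax [-0.0752  0.0348 -0.9966] xax [ 0.997  0.015 -0.075] F [ 0.3 -0.  -0.5] w 59.1
tool units [ 0.037  0.025 -0.017]
yax [ 0.012 -0.999 -0.036]
expected hole px [290.69587842 250.4849817 ] [array([291., 208.]), array([245., 249.]), array([290., 289.]), array([336., 252.])] [118.97787935 388.35753873]
t 12.25 p [ 549.9 -181.9  195.7] zax [-0.0738  0.0343 -0.9967] xax [ 0.997  0.014 -0.073] F [-0.9  0.3 -0.7] w 59.2
yax [ 0.011 -0.999 -0.035]
```

View pics/w14.png

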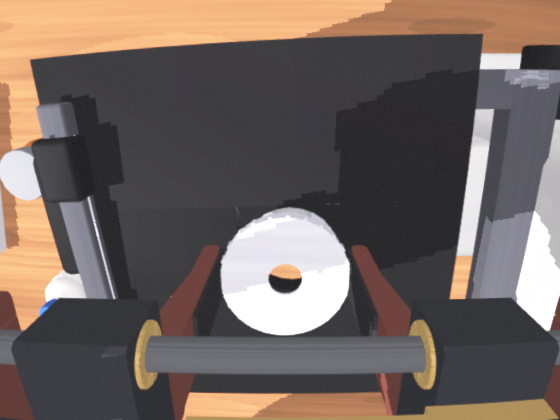

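View pics/z14.png

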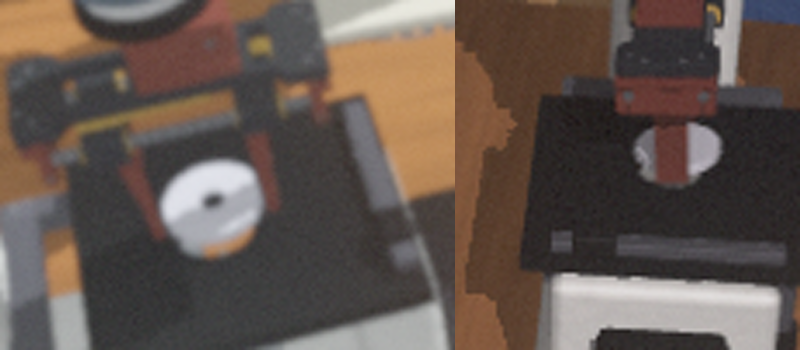

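```bash
python3 - <<'E'
from h import *
c=cam("wrist")
P=onz(c,(37,65),200);Q=onz(c,(481,35),200); print(P,Q)
y=(P-Q)[:2];print(np.linalg.norm(y)); y/=np.linalg.norm(y); x=np.array([y[1],-y[0]]); print(P[:2]-100*x-115*y, Q[:2]-100*x+85*y)
E
python3 -m crank '[{"travel":[0.03,0.02,0.12],"turn":0}]' -1; python3 s.py 551.2 -183 185
```

```text
[644.45167888 -66.2364544  200.        ] [ 657.48921024 -263.98330306  200.        ]
198.17616754128966
[ 552.23388606 -187.56608263] [ 552.11390053 -185.74620123]
t: 12.35
ee_pos: [551.7, -183.1, 190.8]
orientation: [-3.106, -0.02, 0.111]
ft_force: [-0.3, -0.2, -1.0]
width: 59.0
t 12.35 p [ 551.7 -183.1  190.8] zax [-0.0713  0.0335 -0.9969] xax [ 0.997  0.014 -0.071] F [-0.3 -0.2 -1. ] w 59.0
tool units [-0.003  0.001  0.116]
yax [ 0.012 -0.999 -0.034]
```

```bash
python3 -m crank '[{"travel":[-0.01,0.01,0.07],"turn":0}]' -1 >/dev/null; python3 s.py 550.9 -183.7 184;  python3 -m crank '[{"travel":[0,0.01,0.05],"turn":0}]' -1 >/dev/null; python3 s.py 550.9 -183.7 184
```

```text
t 12.45 p [ 551.2 -183.7  187.4] zax [-0.0706  0.0332 -0.997 ] xax [ 0.997  0.014 -0.07 ] F [ 0.1  0.2 -0.8] w 59.3
tool units [-0.002  0.002  0.067]
yax [ 0.012 -0.999 -0.034]
t 12.55 p [ 551.2 -184.2  185.1] zax [-0.0699  0.0331 -0.997 ] xax [ 0.997  0.014 -0.069] F [-1.7  3.6 12.3] w 59.2
tool units [-0.004 -0.01   0.022]
yax [ 0.012 -0.999 -0.034]
```

```bash
python3 - <<'E'
from h import *
w=imaging.get_image("wrist"); cv2.imwrite("pics/w15.png",w); s=imaging.get_image("scene"); d=imaging.get_image("side")
cv2.imwrite("pics/z15.png",np.hstack([cv2.resize(s[170:250,80:184],(455,350),interpolation=cv2.INTER_CUBIC),cv2.resize(d[50:150,260:360],(345,350),interpolation=cv2.INTER_CUBIC)]))
E
python3 s.py
```

```text
t 12.7 p [ 551.2 -184.1  185.3] zax [-0.0699  0.0331 -0.997 ] xax [ 0.997  0.014 -0.069] F [-0.3  1.   1.9] w 59.2
yax [ 0.012 -0.999 -0.034]
```

View pics/z15.png

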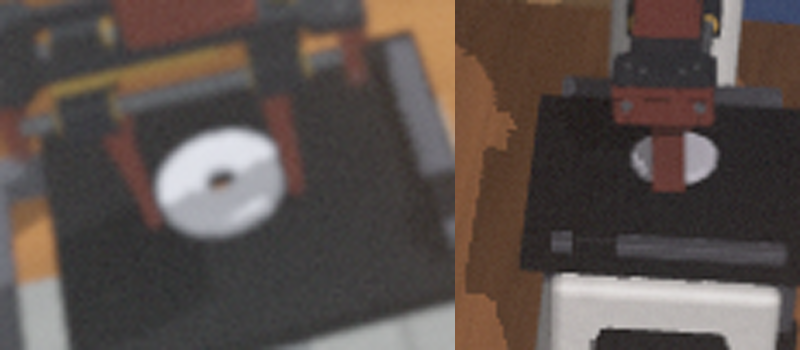

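View pics/w15.png

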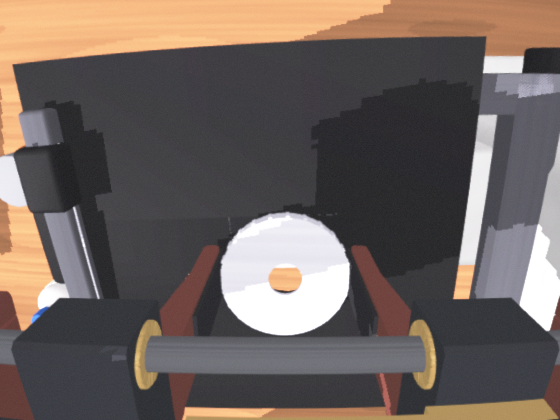

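```bash
python3 -m crank '[{"travel":[0,0,0],"turn":0},{"travel":[0,0,0],"turn":0},{"travel":[0,0,0],"turn":0}]' 0.8 >/dev/null; python3 s.py; python3 - <<'E'
from h import *
w=imaging.get_image("wrist"); cv2.imwrite("pics/w16.png",w); s=imaging.get_image("scene"); d=imaging.get_image("side")
cv2.imwrite("pics/z16.png",np.hstack([cv2.resize(s[170:250,80:184],(455,350),interpolation=cv2.INTER_CUBIC),cv2.resize(d[50:150,260:360],(345,350),interpolation=cv2.INTER_CUBIC)]))
E
python3 s.py
```

```text
t 13.0 p [ 551.6 -184.3  185.8] zax [-0.0685  0.0326 -0.9971] xax [ 0.998  0.014 -0.068] F [-0.5 -0.3  0. ] w 77.7
yax [ 0.012 -0.999 -0.033]
t 13.15 p [ 551.6 -184.2  185.8] zax [-0.0687  0.0328 -0.9971] xax [ 0.998  0.014 -0.068] F [ 0.6 -0.1  0.7] w 79.1
yax [ 0.012 -0.999 -0.034]
```

View pics/z16.png

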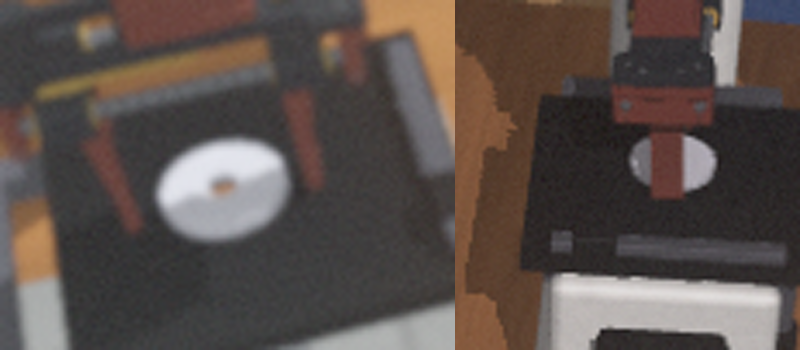

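View pics/w16.png

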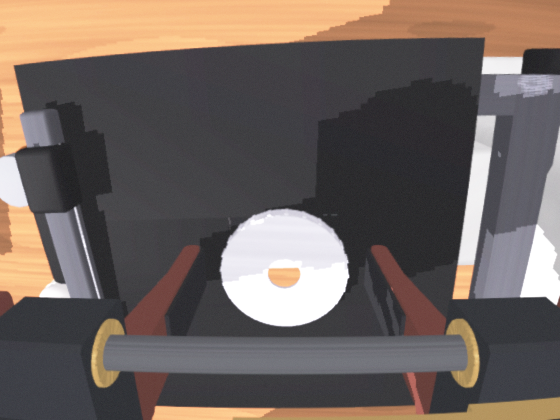

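```bash
python3 - <<'E'
from h import *
c=cam("wrist")
for u in[(285,267),(221,267),(349,267),(285,209),(285,326)]: print(u,onz(c,u,208).round(1))
E
python3 -m crank '[{"travel":[-0.05,0,-0.3],"turn":0},{"travel":[-0.1,0,-0.4],"turn":0},{"travel":[-0.1,0,-0.5],"turn":0}]' 1 >/dev/null; python3 s.py;  python3 - <<'E'
from h import *
w=imaging.get_image("wrist"); cv2.imwrite("pics/w17.png",w); s=imaging.get_image("scene"); d=imaging.get_image("side")
cv2.imwrite("pics/z17.png",np.hstack([cv2.resize(s[170:250,80:184],(455,350),interpolation=cv2.INTER_CUBIC),cv2.resize(d[50:150,260:360],(345,350),interpolation=cv2.INTER_CUBIC)]))
c=cam("wrist");np.savez("w17.npz",K=c[0],k=c[1],R=c[2],t=c[3])
E
python3 s.py
```

```text
(285, 267) [ 555.4 -184.4  208. ]
(221, 267) [ 554.3 -154.1  208. ]
(349, 267) [ 556.2 -214.4  208. ]
(285, 209) [ 584.6 -184.1  208. ]
(285, 326) [ 521.  -184.8  208. ]
t 13.45 p [ 541.  -185.8  246.2] zax [-0.0758  0.035  -0.9965] xax [ 0.997  0.015 -0.075] F [ 0.3 -1.3 -0.1] w 87.8
yax [ 0.012 -0.999 -0.036]
t 13.6 p [ 542.8 -186.5  247.8] zax [-0.0699  0.0329 -0.997 ] xax [ 0.997  0.014 -0.069] F [ 0.5  0.8 -0.4] w 88.0
yax [ 0.012 -0.999 -0.034]
```

View pics/w17.png

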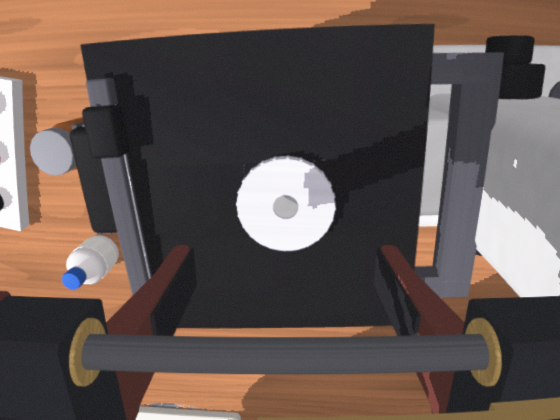

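View pics/z17.png

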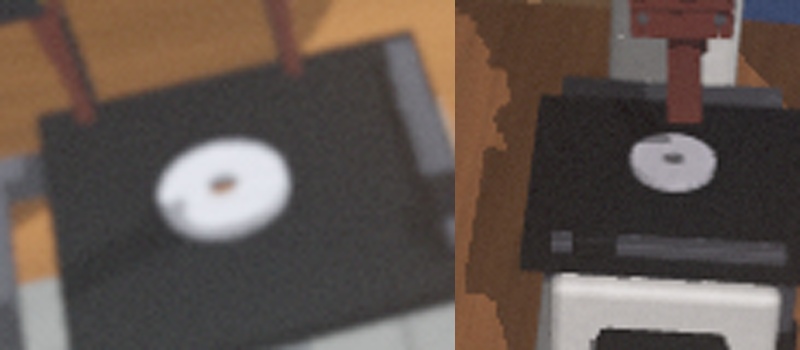

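```bash
python3 - <<'E'
from h import *
d=np.load("w17.npz"); c=(d['K'],float(d['k']),d['R'],d['t']); im=cv2.imread("pics/w17.png")
m=(cv2.cvtColor(im,cv2.COLOR_BGR2GRAY)>75).astype(np.uint8); m[:145]=0;m[262:]=0;m[:,:228]=0;m[:,345:]=0
cs,_=cv2.findContours(m,cv2.RETR_EXTERNAL,cv2.CHAIN_APPROX_NONE); k=max(cs,key=cv2.contourArea)[:,0]
for z in(206,208,210):
    P=np.array([onz(c,u,z)[:2] for u in k]).astype(np.float32); e=cv2.fitEllipse(P); print(z,e, cv2.minEnclosingCircle(P))
E
python3 - <<'E'
from h import *
sc=cam("scene");sd=cam("side")
# ellipse centre in both fixed views
print(onz(sc,(80+223/4.375,170+183/4.375),208),onz(sd,(260+(675-455)/3.45,50+158/3.5),208))
E
```

```text
206 ((552.8929443359375, -184.5563201904297), (61.93216323852539, 63.66754913330078), 89.52474212646484) ((553.0806274414062, -184.6055145263672), 32.13571548461914)
208 ((553.6573486328125, -184.61441040039062), (61.35593032836914, 63.07516860961914), 89.52471923828125) ((553.8432006835938, -184.6632080078125), 31.836742401123047)
210 ((554.4216918945312, -184.6724853515625), (60.779701232910156, 62.482791900634766), 89.52473449707031) ((554.6058959960938, -184.7208709716797), 31.53765869140625)
[ 551.66804455 -184.21937302  208.        ] [ 549.10585603 -183.3716673   208.        ]
```

Wrist view: the insert is centred at px (286,203), which gives (553.5,-184.6), within 1 mm of the opening at (553,-184.6). Both fixed views show it lying flat. Next is the black mount, with the jaws already along y.

```bash
python3 -m crank '[{"travel":[-0.25,-0.9,-0.05],"turn":0},{"travel":[-0.25,-0.9,-0.05],"turn":0},{"travel":[-0.25,-0.9,0],"turn":0},{"travel":[-0.25,-0.9,0],"turn":0},{"travel":[-0.2,-0.9,0],"turn":0},{"travel":[-0.2,-0.9,0],"turn":0},{"travel":[-0.2,-0.9,0],"turn":0},{"travel":[-0.1,-0.9,0.1],"turn":0}]' 1 >/dev/null; python3 s.py 445 200 200
```

```text
t 14.4 p [449.5 179.3 261.5] zax [-0.0742  0.0326 -0.9967] xax [ 0.997  0.004 -0.074] F [ 0.7 -0.5  0.8] w 87.6
tool units [ 0.003 -0.373  1.245]
yax [ 0.001 -0.999 -0.033]
```

```bash
python3 -m crank '[{"travel":[0,-0.3,0.7],"turn":0},{"travel":[0,0,0.7],"turn":0},{"travel":[0,0,0.7],"turn":0}]' 0.2 >/dev/null; python3 - <<'E'
from h import *
w=imaging.get_image("wrist"); cv2.imwrite("pics/w18.png",w); c=cam("wrist");np.savez("w18.npz",K=c[0],k=c[1],R=c[2],t=c[3])
cv2.imwrite("pics/sc18.png",imaging.get_image("scene"))
E
python3 s.py 478 198 60
```

```text
t 14.8 p [439.5 203.6 154.5] zax [-0.0749  0.0327 -0.9967] xax [ 0.997  0.011 -0.075] F [-1.1  1.  -0.6] w 59.4
tool units [0.907 0.182 1.822]
yax [ 0.008 -0.999 -0.033]
```

View pics/w18.png

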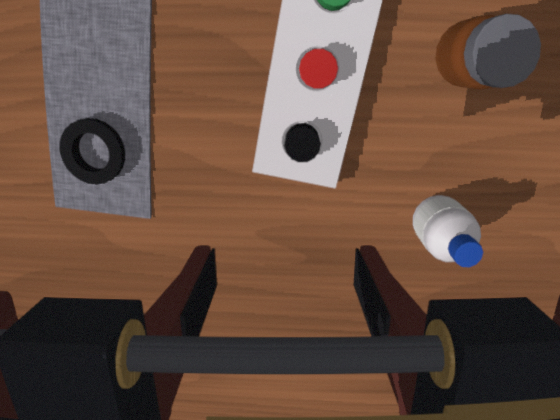

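View pics/sc18.png

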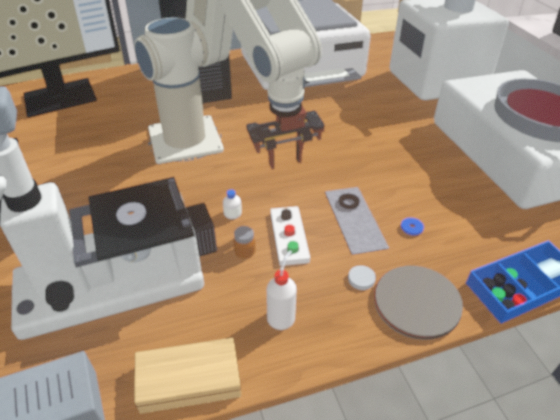

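Wrist view: black mount in the end well at (302,142), red (319,69), green at the top (335,0), suspension bottle at (450,230).

```bash
python3 - <<'E'
from h import *
d=np.load("w18.npz"); c=(d['K'],float(d['k']),d['R'],d['t']); im=cv2.imread("pics/w18.png")
uv,s=blob(im,lambda h:h[...,2]<60,(278,118,327,166)); print(uv,s,onz(c,uv,34).round(1),onz(c,(302,142),34).round(1),[onz(c,u,34).round(1) for u in[(285,142),(320,142)]])
print("rack corners",[onz(c,u,18).round(1) for u in [(254,172),(337,188)]], "susp cap",onz(c,(466,250),78).round(1),"body",onz(c,(450,235),60).round(1))
E
```

```text
(302.9893379211426, 143.1602439880371) (35.06186294555664, 38.41138458251953) [473.1 194.5  34. ] [474.1 195.3  34. ] [array([473.9, 208.8,  34. ]), array([474.3, 181. ,  34. ])]
rack corners [array([444.1, 236. ,  18. ]), array([430.9, 163.5,  18. ])] susp cap [403.5  69.6  78. ] body [407.3  75.8  60. ]
```

```bash
python3 -m crank '[{"travel":[0.75,0.15,0.4],"turn":0},{"travel":[0.1,0,0.6],"turn":0},{"travel":[0,0,0.4],"turn":0}]' 0.2 >/dev/null;  python3 s.py 472.1 195.5 40
```

```text
t 15.1 p [481.4 199.5  83.9] zax [-0.0689  0.0348 -0.997 ] xax [ 0.998  0.011 -0.069] F [-0.2 -0.3 -0.6] w 52.6
tool units [-0.127  0.109  0.886]
yax [ 0.009 -0.999 -0.035]
```

```bash
python3 -m crank '[{"travel":[-0.13,0.1,0.3],"turn":0},{"travel":[-0.02,0.02,0.3],"turn":0}]' 0.2 >/dev/null; python3 - <<'E'
from h import *
w=imaging.get_image("wrist"); cv2.imwrite("pics/w19.png",w); c=cam("wrist");np.savez("w19.npz",K=c[0],k=c[1],R=c[2],t=c[3])
E
python3 s.py 472.1 195.5 6
```

```text
t 15.35 p [472.8 193.7  52.9] zax [-0.07    0.0344 -0.9969] xax [ 0.998  0.01  -0.07 ] F [-0.4  0.1 -1.2] w 52.2
tool units [ 0.051 -0.003  0.937]
yax [ 0.007 -0.999 -0.035]
```

View pics/w19.png

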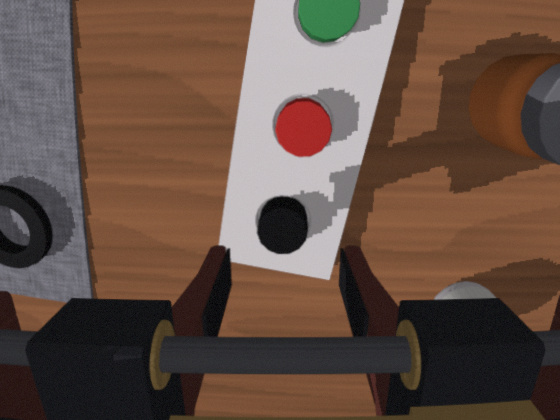

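```bash
python3 - <<'E'
from h import *
d=np.load("w19.npz"); c=(d['K'],float(d['k']),d['R'],d['t']); im=cv2.imread("pics/w19.png")
cv2.imwrite("pics/z19.png",cv2.resize(cv2.convertScaleAbs(im[180:270,235:335],alpha=2.5),None,fx=6,fy=6))
print(onz(c,(283,222),34).round(1),onz(c,(259,222),34).round(1),onz(c,(308,222),34).round(1),onz(c,(283,196),34).round(1))
E
python3 -m crank '[{"travel":[0.04,0,0.3],"turn":0}]' 0.2 >/dev/null; python3 s.py 472.1 195.5 6
```

```text
[481.8 196.1  34. ] [481.5 209.8  34. ] [482.1 181.9  34. ] [497.4 196.2  34. ]
t 15.45 p [475.5 194.4  39.4] zax [-0.0676  0.0353 -0.9971] xax [ 0.998  0.009 -0.067] F [ 0.5 -1.  -0.1] w 52.7
tool units [-0.022  0.002  0.672]
yax [ 0.007 -0.999 -0.036]
```

View pics/z19.png

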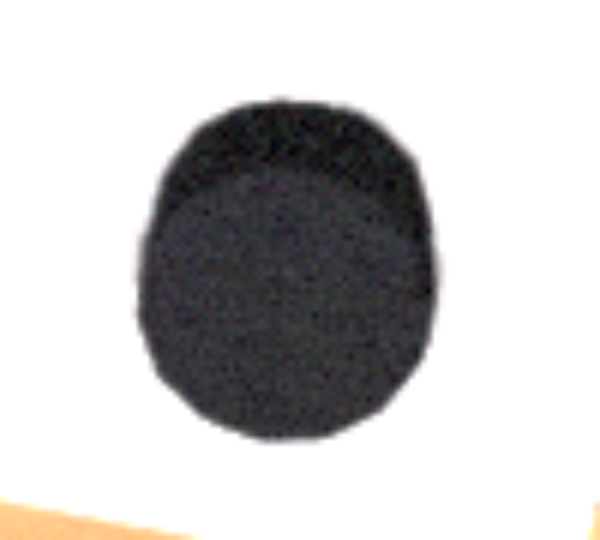

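```bash
python3 -c "
from h import *
d=np.load('w19.npz'); c=(d['K'],float(d['k']),d['R'],d['t']); print(onz(c,(283,230.5),34))"; python3 -m crank '[{"travel":[0,-0.04,0.3],"turn":0},{"travel":[0,0,0.2],"turn":0}]' 0.2 >/dev/null; python3 - <<'E'
from h import *
w=imaging.get_image("wrist"); cv2.imwrite("pics/w20.png",w); c=cam("wrist");np.savez("w20.npz",K=c[0],k=c[1],R=c[2],t=c[3])
E
python3 s.py 474 196.5 6
```

```text
[476.50018744 196.06940309  34.        ]
t 15.7 p [474.8 197.3  14. ] zax [-0.0671  0.0356 -0.9971] xax [ 0.998  0.008 -0.067] F [-0.9 -0.2 -1.1] w 52.6
tool units [-0.005  0.021  0.16 ]
yax [ 0.006 -0.999 -0.036]
```

View pics/w20.png

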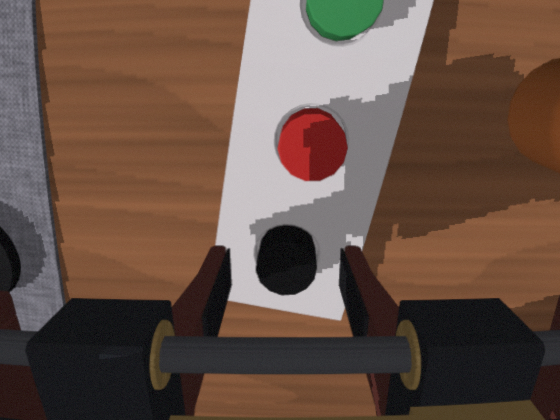

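```bash
python3 -c "
from h import *
d=np.load('w20.npz'); c=(d['K'],float(d['k']),d['R'],d['t']); print(onz(c,(286,264),34), onz(c,(286,295),34))"; python3 -m crank '[{"travel":[0,0.02,0.12],"turn":0}]' 0.2 >/dev/null;python3 s.py 474 196.5 5; python3 -m crank '[{"travel":[0,0,0.05],"turn":0}]' 0.2 >/dev/null;python3 s.py 474 196.5 5
```

```text
[478.83704721 196.61225641  34.        ] [461.36033017 196.51392111  34.        ]
t 15.8 p [475.  196.7   8.3] zax [-0.0662  0.0359 -0.9972] xax [ 0.998  0.008 -0.066] F [ 0.7  1.5 -0.3] w 52.7
tool units [-0.015  0.007  0.066]
yax [ 0.006 -0.999 -0.036]
t 15.9 p [474.7 196.7   5.5] zax [-0.0665  0.0358 -0.9971] xax [ 0.998  0.008 -0.066] F [-0.1 -0.  -0.2] w 52.6
tool units [-0.013  0.005  0.011]
yax [ 0.006 -0.999 -0.036]
```

```bash
python3 -m crank '[{"travel":[0,0,0],"turn":0},{"travel":[0,0,0],"turn":0}]' -1 >/dev/null;python3 s.py; python3 -m crank '[{"travel":[0,0,0],"turn":0},{"travel":[0,0,0],"turn":0}]' -1 >/dev/null;python3 s.py; python3 - <<'E'
from h import *
w=imaging.get_image("wrist"); cv2.imwrite("pics/w21.png",w); c=cam("wrist");np.savez("w21.npz",K=c[0],k=c[1],R=c[2],t=c[3])
d=imaging.get_image("side");s=imaging.get_image("scene")
cv2.imwrite("pics/z21.png",np.hstack([cv2.resize(s[170:270,240:340],(400,400),interpolation=cv2.INTER_CUBIC),cv2.resize(d[200:300,270:370],(400,400),interpolation=cv2.INTER_CUBIC)]))
E
python3 s.py
```

```text
t 16.1 p [474.8 196.8   5.7] zax [-0.0664  0.0359 -0.9971] xax [ 0.998  0.008 -0.066] F [ 0.1 -0.4 -0.3] w 40.2
yax [ 0.006 -0.999 -0.036]
t 16.3 p [475.2 196.9   6.3] zax [-0.0655  0.0362 -0.9972] xax [ 0.998  0.008 -0.065] F [ 0.3  0.3 -0.9] w 29.1
yax [ 0.006 -0.999 -0.037]
t 16.45 p [475.1 196.9   6.2] zax [-0.0658  0.0361 -0.9972] xax [ 0.998  0.008 -0.066] F [ 0.1 -0.4 -0.2] w 29.1
yax [ 0.006 -0.999 -0.037]
```

View pics/z21.png

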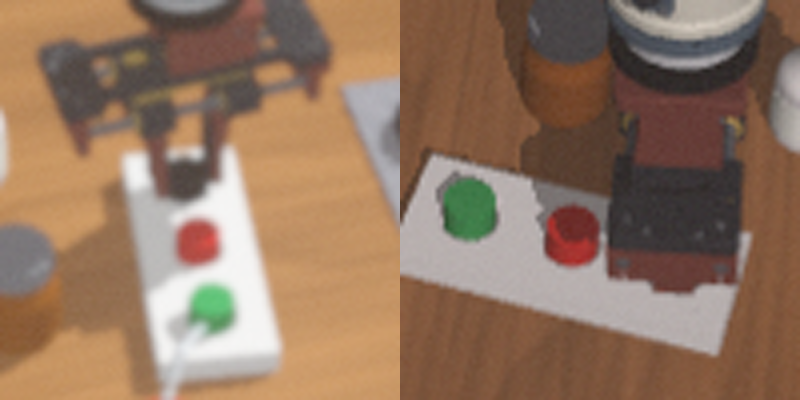

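View pics/w21.png

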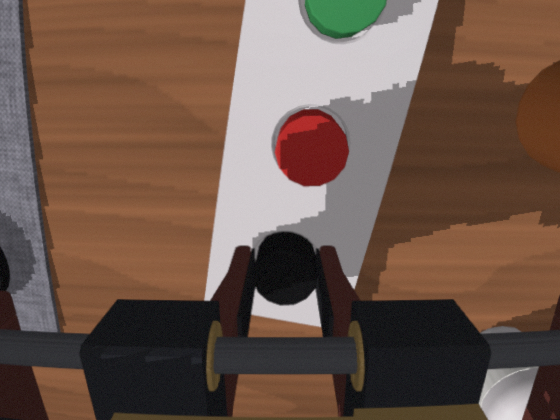

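```bash
python3 -m crank '[{"travel":[-0.02,-0.01,-0.3],"turn":0},{"travel":[-0.04,-0.02,-0.6],"turn":0},{"travel":[-0.06,-0.03,-0.8],"turn":0},{"travel":[-0.06,-0.03,-0.9],"turn":0},{"travel":[-0.06,-0.03,-0.9],"turn":0},{"travel":[-0.06,-0.03,-0.9],"turn":0},{"travel":[-0.06,-0.03,-0.9],"turn":0}]' -1 >/dev/null;python3 s.py 553 -184 250; python3 - <<'E'
from h import *
w=imaging.get_image("wrist"); cv2.imwrite("pics/w22.png",w)
cv2.imwrite("pics/sc22.png",imaging.get_image("scene"))
E
python3 s.py 553 -184 250
```

```text
t 17.15 p [469.9 194.3 281.4] zax [-0.0767  0.0314 -0.9966] xax [ 0.997  0.008 -0.076] F [ 1.8  0.6 -0.4] w 29.3
tool units [1.648 7.591 0.261]
yax [ 0.005 -0.999 -0.032]
t 17.25 p [473.9 195.8 286.1] zax [-0.0652  0.0356 -0.9972] xax [ 0.998  0.008 -0.065] F [ 1.3 -0.1 -0.2] w 29.4
tool units [1.566 7.625 0.346]
yax [ 0.006 -0.999 -0.036]
```

View pics/w22.png

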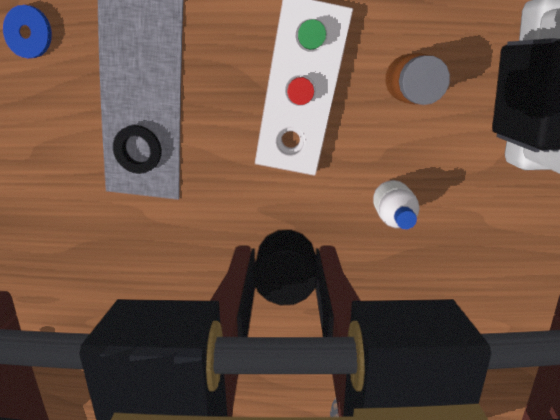

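View pics/sc22.png

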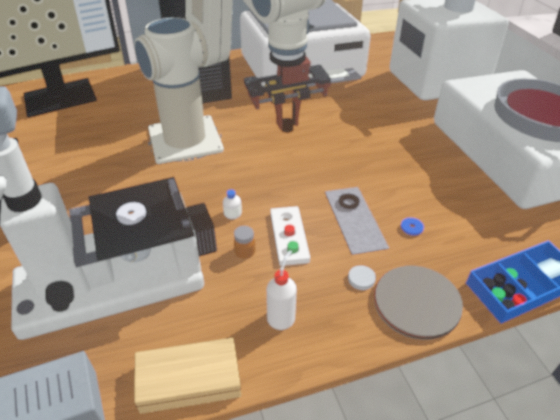

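```bash
python3 -m crank '[{"travel":[0.18,0.9,0],"turn":0},{"travel":[0.18,0.9,0],"turn":0},{"travel":[0.18,0.9,0],"turn":0},{"travel":[0.18,0.9,0],"turn":0},{"travel":[0.18,0.9,0],"turn":0},{"travel":[0.18,0.9,0],"turn":0}]' -1 >/dev/null;python3 s.py 552.5 -184 260
```

```text
t 17.85 p [528.8 -77.  276.2] zax [-0.06    0.0372 -0.9975] xax [ 0.998  0.019 -0.059] F [ 0.7 -0.  -0.9] w 29.0
tool units [0.452 2.158 0.216]
yax [ 0.017 -0.999 -0.038]
```

```bash
python3 -m crank '[{"travel":[0.1,0.7,0],"turn":0},{"travel":[0.15,0.7,0],"turn":0},{"travel":[0.1,0.4,0],"turn":0}]' -1 >/dev/null;python3 s.py 552.5 -184 240; python3 - <<'E'
from h import *
w=imaging.get_image("wrist"); cv2.imwrite("pics/w23.png",w)
E
python3 s.py 552.5 -184 240
```

```text
t 18.15 p [ 545.8 -173.3  270.9] zax [-0.0622  0.0372 -0.9974] xax [ 0.998  0.015 -0.062] F [ 1.1  0.2 -0.6] w 29.1
tool units [0.169 0.24  0.601]
yax [ 0.013 -0.999 -0.038]
t 18.2 p [ 546.3 -175.2  270.6] zax [-0.0619  0.036  -0.9974] xax [ 0.998  0.014 -0.061] F [ 0.7 -1.5  0.3] w 29.3
tool units [0.159 0.199 0.597]
yax [ 0.012 -0.999 -0.037]
```

View pics/w23.png

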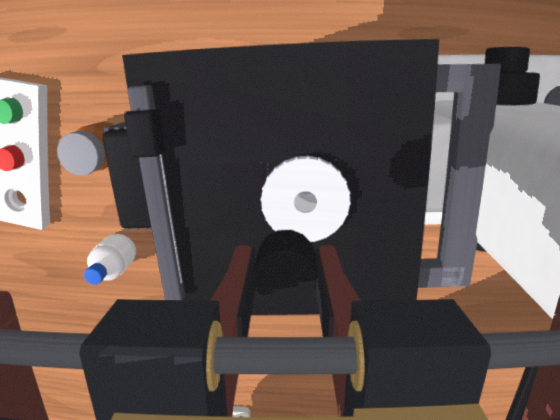

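```bash
python3 - <<'E'
from h import *
c=cam("wrist"); im=cv2.imread("pics/w23.png")
m=(cv2.cvtColor(im,cv2.COLOR_BGR2GRAY)>80).astype(np.uint8); m[:145]=0;m[255:]=0;m[:,:250]=0;m[:,365:]=0
cs,_=cv2.findContours(m,cv2.RETR_EXTERNAL,cv2.CHAIN_APPROX_NONE); k=cv2.convexHull(max(cs,key=cv2.contourArea))[:,0]
e=cv2.fitEllipse(k.astype(np.float32)); print(e,onz(c,e[0],208),"hole",onz(c,(305.5,202),208))
P=np.array([onz(c,u,208)[:2] for u in k]).astype(np.float32); print(cv2.fitEllipse(P))
E
python3 -m crank '[{"travel":[0.16,0.17,0.1],"turn":0},{"travel":[0,0,0.3],"turn":0},{"travel":[0,0,0.2],"turn":0}]' -1 >/dev/null;python3 s.py 552.5 -184 225
```

```text
((305.13824462890625, 198.759033203125), (87.26158905029297, 90.90664672851562), 90.01752471923828) [ 554.28272544 -186.01714176  208.        ] hole [ 551.9502787  -186.33276745  208.        ]
((552.9236450195312, -185.96351623535156), (61.81399917602539, 62.97392654418945), 100.68482971191406)
t 18.5 p [ 552.3 -182.8  238.4] zax [-0.0615  0.0364 -0.9974] xax [ 0.998  0.013 -0.061] F [-0.8  0.1 -0.3] w 29.2
tool units [0.019 0.034 0.265]
yax [ 0.01  -0.999 -0.037]
```

```bash
python3 -m crank '[{"travel":[0.01,0.04,0.2],"turn":0},{"travel":[0,0.01,0.2],"turn":0}]' -1 >/dev/null;python3 s.py 552.2 -184.7 211; python3 - <<'E'
from h import *
w=imaging.get_image("wrist"); cv2.imwrite("pics/w24.png",w); d=imaging.get_image("side");s=imaging.get_image("scene")
cv2.imwrite("pics/z24.png",np.hstack([cv2.resize(s[160:240,90:170],(400,400),interpolation=cv2.INTER_CUBIC),cv2.resize(d[50:130,280:360],(400,400),interpolation=cv2.INTER_CUBIC)]))
E
python3 s.py 552.2 -184.7 211
```

```text
t 18.7 p [ 550.6 -182.5  215.6] zax [-0.0637  0.0373 -0.9973] xax [ 0.998  0.015 -0.063] F [-0.3 -0.7 -1. ] w 29.2
tool units [0.037 0.048 0.087]
yax [ 0.012 -0.999 -0.038]
t 18.85 p [ 550.4 -182.6  215.9] zax [-0.0646  0.0376 -0.9972] xax [ 0.998  0.014 -0.064] F [-0.7 -0.   0. ] w 29.0
tool units [0.041 0.045 0.094]
yax [ 0.012 -0.999 -0.038]
```

View pics/z24.png

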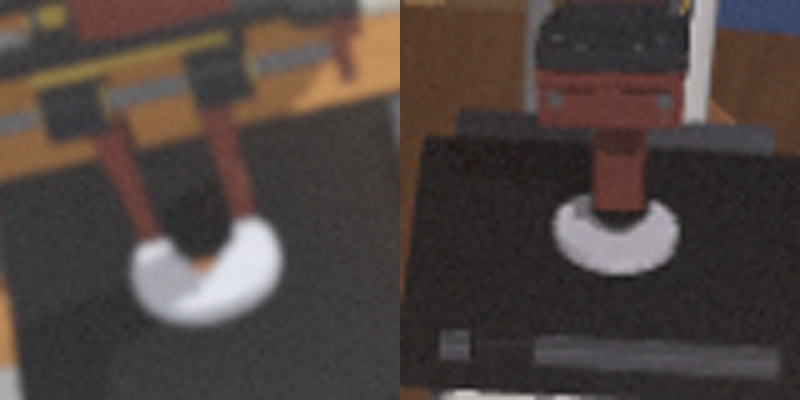

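View pics/w24.png

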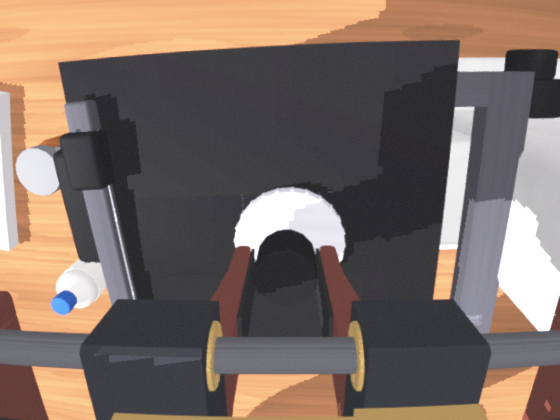

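```bash
python3 - <<'E'
from h import *
o=ctrl.get_obs(); p=o['ee_pos']; m=p+np.array([1.03,-.57,0]); b=p[2]+3.8
for n in("scene","side"):
    c=cam(n)
    for zz in (b-5,b,b+5):
        pts=np.array([proj(c,(m[0]+15*np.cos(a),m[1]+15*np.sin(a),zz)) for a in np.arange(0,6.3,.1)]); i=pts[:,1].argmax()
        print(n,zz.round(1),"lowest px",pts[i].round(1),"x range",pts[:,0].min().round(1),pts[:,0].max().round(1))
    pts=np.array([proj(c,(553.3+30*np.cos(a),-185.2+30*np.sin(a),208)) for a in np.arange(0,6.3,.1)]); print(" insert top: cols",pts[:,0].min().round(1),pts[:,0].max().round(1),"rows",pts[:,1].min().round(1),pts[:,1].max().round(1))
E
```

```text
scene 214.7 lowest px [129.4 214.2] x range 123.8 137.8
scene 219.7 lowest px [128.9 212.4] x range 123.3 137.4
scene 224.7 lowest px [128.4 210.7] x range 122.8 136.9
 insert top: cols 116.5 144.6 rows 203.1 222.1
side 214.7 lowest px [323.3  96.3] x range 316.9 329.1
side 219.7 lowest px [323.4  94.6] x range 317.0 329.2
side 224.7 lowest px [323.6  92.9] x range 317.1 329.3
 insert top: cols 310.0 334.2 rows 87.8 101.6
```

```bash
python3 -m crank '[{"travel":[0.04,0.045,0.07],"turn":0}]' -1 >/dev/null;python3 s.py 552.2 -184.7 210.5; python3 - <<'E'
from h import *
w=imaging.get_image("wrist"); w=imaging.get_image("wrist")
E
python3 s.py 552.2 -184.7 210.5
```

```text
t 18.95 p [ 552.8 -184.6  212.9] zax [-0.0632  0.0371 -0.9973] xax [ 0.998  0.015 -0.063] F [ 0.7 -0.8 -0.3] w 28.9
tool units [-0.01   0.004  0.048]
yax [ 0.013 -0.999 -0.038]
t 19.05 p [ 552.5 -184.8  212.1] zax [-0.0644  0.0375 -0.9972] xax [ 0.998  0.015 -0.064] F [-0.8  0.5  0.1] w 29.1
tool units [-0.004 -0.001  0.033]
yax [ 0.012 -0.999 -0.038]
```

```bash
python3 -m crank '[{"travel":[0,0,0.04],"turn":0}]' -1 >/dev/null;python3 s.py 552.2 -184.7 210.5; python3 - <<'E'
from h import *
imaging.get_image("wrist"); w=imaging.get_image("wrist"); cv2.imwrite("pics/w25.png",w); d=imaging.get_image("side");s=imaging.get_image("scene")
cv2.imwrite("pics/z25.png",np.hstack([cv2.resize(s[180:230,105:155],(400,400),interpolation=cv2.INTER_CUBIC),cv2.resize(d[70:120,298:348],(400,400),interpolation=cv2.INTER_CUBIC)]))
c=cam("wrist")
u=[proj(c,(553.3+30*np.cos(a),-185.2+30*np.sin(a),208)).round(0).tolist() for a in (0,1.57,-1.57)]; print("expected insert edge px",u)
E
python3 s.py 552.2 -184.7 210.5
```

```text
t 19.15 p [ 552.8 -184.9  210.6] zax [-0.0634  0.0371 -0.9973] xax [ 0.998  0.015 -0.063] F [-0.1  0.1 -0.1] w 29.0
tool units [-0.011 -0.004  0.002]
yax [ 0.012 -0.999 -0.038]
expected insert edge px [[288.0, 195.0], [231.0, 247.0], [343.0, 250.0]]
t 19.35 p [ 552.4 -184.8  210.3] zax [-0.0641  0.0374 -0.9972] xax [ 0.998  0.015 -0.064] F [ 0.1  0.3 -0.1] w 29.0
tool units [-0.005 -0.002 -0.004]
yax [ 0.012 -0.999 -0.038]
```

View pics/z25.png

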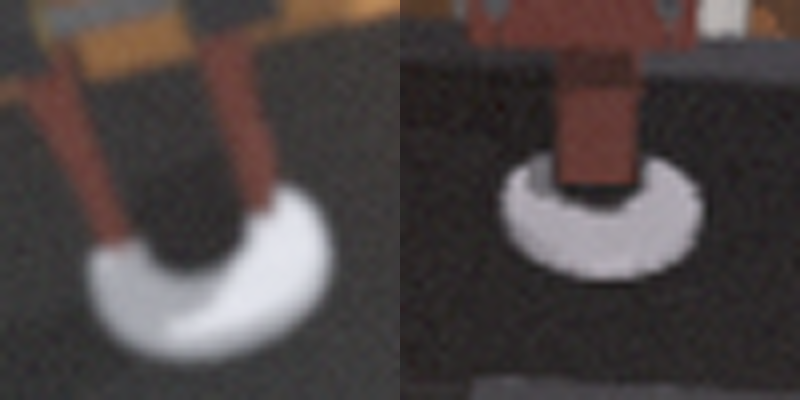

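View pics/w25.png

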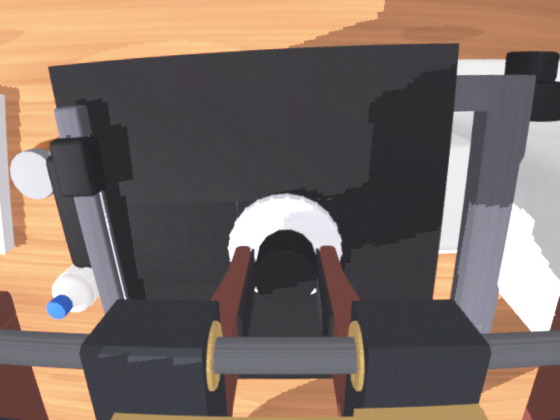

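```bash
python3 - <<'E'
from h import *
print(ctrl.get_obs()['qvel'].round(4)); print(workorder.close_job())
E
python3 s.py
```

```text
[-0.0005 -0.0008 -0.0024 -0.0006  0.0008 -0.0002]
the job is handed in; nothing more can be done
None
the job is handed in; nothing more can be done
```

I set the aluminium insert into the stage opening and released it. I then took the black mount from its end well, and the arm is holding it over the insert's hole. The job was handed in at about 19.4 s; no verdict was reported.

**Last checks**
- **Insert:** its centre measured (553.3, -185.2), within about 1 mm of the opening. It looked flat in both fixed views, but I judged level and fully down by eye, with no direct measurement of either.
- **Mount:** it is gripped at 29 mm, about 1 mm off the insert's axis, with roughly 6 mm between its lower face and the insert. The arm was at rest with no contact force.

**What disagreed or went wrong**
- **Fingertip position:** the fingertips measured about 15 mm behind the reported TCP; the description puts them 17 mm ahead of it. My first attempts on the insert failed because of this: one closed above it, and one slid onto its top and moved it about 5 mm on the pad. A lower grasp then held.
- **Tool tilt:** the tool drifted to about 0.07 rad of tilt, and I could not correct it. The insert met the plate slightly tilted and dropped flat on release. The tool's tilt at the end was the same as when it gripped the mount, so I expect the mount to be within about 0.04 rad of upright.
- **Camera agreement:** the fixed and wrist cameras differed by 1–6 mm. I used the wrist camera for final positions.

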